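Load a reagent cassette until its catch clicks

TASK

Load the long slim reagent cassette into the small white analyser: stand it on the loading shelf, nose first, slide it into the bay and push it gently home until the spring catch clicks into its notch and holds it there, then let go. How deep it sits when it clicks is not the same on every analyser, so go by feel, and do not ram it against the back of the bay. Leave everything else on the bench where it is.

Things in the scene. Friction and masses are not known exactly. Their poses are not given: they have to be found in the camera images.
- cassette_center (a point): Centre of the cassette (28 mm above its underside): an upright white block 160 mm long (x, to the nose), 34 wide (y), 56 high, about 0.26 kg, three foil discs on top, grip ribs near the tail. Flat sides to grip from above; flat tail face at x = -80 mm. In its +y side, full height, a notch 8 mm deep from 20 to 38 mm behind the nose, for the catch.
- cassette_nose (a point): Middle of the cassette's nose face, 80 mm in +x from its centre, same axes. Both upright edges are tapered there: 34 mm wide narrowing to 20 mm over the last 8 mm. This end goes into the bay first.
- reader: Small white analyser fixed on the bench, 300 mm deep, y from -160 to +55 mm. Origin on the bench under the middle of the bay's mouth, in the plane of the front panel; x points into the bay (the way the cassette slides), y to the side with the catch, z up. The front panel is 118 mm high over the bench; the housing rises to 165 mm farther back.
- reader_shelf (a point): Middle of the loading shelf before the mouth: open above and at its outer end, floor 10 mm above the bench, 125 mm long (62 mm either way along x), between two bevelled rails 12 mm high over the floor, 41 mm apart at the floor, 51 mm at their tops, 61 mm over their outsides. Axes as the analyser.
- reader_mouth (a point): Middle of the lower edge of the bay's mouth, 10 mm above the bench; axes as the analyser. Mouth 43 mm wide, narrowing to 37 mm within 20 mm; roof 61 mm above the floor. The catch clicks with the nose 87 to 117 mm past the mouth (it differs between analysers), so 43 to 73 mm of the tail still stand out.
- catch (a joint): Sprung bevelled catch in the bay's +y wall, in m: 0 at rest, 6 mm into the lane; the nose meets it about 20 to 23 mm before the click and forces it aside (7 to 15 N of push, then 4 to 8 N of drag) to 0.003 to 0.006; it springs back to 0 as it clicks into the notch. Spring 2 N + 0.4 N/mm. A grey thumb tab on the analyser's +y side moves with it.
- ejector (a joint): Spring ejector plate at the back of the bay (2 N + 0.2 N/mm), in m: 0 at rest, grows as the nose pushes it in over about the last 10 mm; about 0.008 with the cassette latched and let go, 0.011 as it meets the buffer. It may press the released cassette back up to 3 mm against the catch.
- buffer (a joint): Stiff rubber buffer at the back of the bay, met by the nose 3 mm beyond the click, in m: 0 untouched, grows by 0.001 for every 12 N that the cassette is pressed against it.
- short_pack: Another reagent pack, not to be used: a white block, 100 mm long (x), 62 mm wide (y), 50 mm high, with two round grey caps 14 mm high on top. Origin at the centre of its underside. It and the cassette stand side by side, either one nearer to the robot.
- tube_rack: White tube rack, 150 x 70 x 26 mm, with two capped tubes that reach up to 95 mm. Origin at the centre of its underside.
- tip_box: Pipette tip box, pale base with a blue top, 122 x 85 x 64 mm, some tips standing up to 94 mm. Origin at the centre of its underside.
- sample_pot: Round sample pot with a screw cap, 56 mm across, 71 mm high. Origin at the centre of its underside.
There are look-alikes about, which are no part of the job. Leave any red look-alike of the part that bears cassette_center alone.

How it is judged (in metres and radians):
On the way, in this order (a step that is already met when the one before it is completed fails the run):
1. the cassette stands on the loading shelf with its nose at least 10 mm inside the mouth of the bay (y of cassette_nose in the frame of reader between -0.006 and 0.006 m and z of cassette_nose in the frame of reader between 0.033 and 0.044 m and x of cassette_center in the frame of reader below 0.05 m and x of cassette_nose in the frame of reader above 0.01 m), for 0.1 s.
2. the cassette pushes the catch aside (y of cassette_nose in the frame of reader between -0.006 and 0.006 m and z of cassette_nose in the frame of reader between 0.033 and 0.044 m and x of cassette_center in the frame of reader below 0.05 m and x of cassette_nose in the frame of reader above 0.05 m and value of joint catch above 0.002 m), for 0.02 s.
At the end, for the whole second after the job is handed in: The cassette is latched and at rest, robot clear: nose first, upright, on the bay floor and middle line (within 5 mm), its centre 3 to 44 mm past the mouth, the catch sprung back into its notch (under 1.5 mm) and holding the ejector pressed in (over 5.5 mm) (value of joint catch below 0.0015 m and value of joint ejector above 0.0055 m and x of cassette_center in the frame of reader between 0.003 and 0.044 m and y of cassette_center in the frame of reader between -0.005 and 0.005 m and z of cassette_center in the frame of reader between 0.034 and 0.043 m and angle between cassette_center's own z axis and vertical below 0.08 rad and linear speed of cassette below 0.01 m/s); the robot touches nothing.
It fails at once if the short reagent pack is moved more than 30 mm or tipped over (distance of short_pack from where it was at the start of the episode above 0.03 m or angle between short_pack's own z axis and vertical above 0.3 rad).
It fails at once if the tube rack is moved more than 30 mm or tipped over (distance of tube_rack from where it was at the start of the episode above 0.03 m or angle between tube_rack's own z axis and vertical above 0.3 rad).
It fails at once if the tip box is moved more than 30 mm or tipped over (distance of tip_box from where it was at the start of the episode above 0.03 m or angle between tip_box's own z axis and vertical above 0.3 rad).
It fails at once if the sample pot is moved more than 30 mm or tipped over (distance of sample_pot from where it was at the start of the episode above 0.03 m or angle between sample_pot's own z axis and vertical above 0.3 rad).
It fails at once if the cassette is rammed against the back of the bay: the rubber buffer is pressed in more than 2.5 mm (about 30 N) (value of joint buffer above 0.0025 m).
It also fails if it takes over 61 s, if anything falls off the work surface, if the arm or the gripper's body presses on something with over 40 N, if the wrist force passes 120 N, or if a joint passes its speed limit or range.

ROBOT

A 7-joint arm with a two-finger parallel gripper is mounted at the origin on the work surface. World frame = base frame: x ahead of the robot, y to its left, z up, the work surface at z = 0. Lengths are in m, angles in degrees, forces in N, time in s.
With the tool pointing down it reaches from about 0.425 to 0.875 m from the base axis. Payload 4.7 kg.
Tool frame: the origin (TCP) lies on the centre line of the jaws, within the pads' length; the fingertips stand ahead of it and the grasp point (between the pads) lies 2 mm behind it (env.tip_reach is the x of the fingertips in the tool frame, in m); x points along the fingers, z is the direction in which the jaws open and shut, and the axes are right-handed (so a half turn about x gives the same grasp; the last joint's range is limited). The gripper opens to 87 mm and grips with 3 to 60 N. Pads are 19 mm wide; open, the fingers measure 117 mm over their backs; the gripper's body (75 mm by 190 mm) begins 51 mm behind the grasp point.
Start: joints at [66.583, 18.392, -4.016, 83.108, 1.295, 78.541, -3.26], TCP at [0.267, -0.593, 0.24] pointing down, gripper open.
Joint ranges: [-163.93, 163.93], [-17.29, 119.83], [-79.2, 71.16], [3.27, 140.29], [-89.18, 269.18], [5.43, 117.66], [-154.24, 154.24]. Speed limits (degrees/s): [147.25, 147.25, 180, 180, 180, 180, 180].

INTERFACE

Orientations are given as [roll, pitch, yaw] about the fixed x, y, z axes, in that order (R = Rz(yaw) Ry(pitch) Rx(roll)).
In Python, from cell import telemetry, optics, env, models gives the robot as it stands.
- The arm moves only by the shell command python3 -m pendant 'ROWS' [FORCE]. ROWS is JSON, a list of rows, each a list of 3 entries, a list of its own where there are three numbers: the finger opening in mm, from 0 to 87, then the shift along the tool's x, y, z in mm, then the turn, a rotation vector about the tool's x, y, z in rad. A call has 1 to 10 rows; each row is the pose to reach, as a shift and turn from the pose commanded when the call began, along the tool's axes at that moment; what a row does not reach only later rows make up. A row lasts 1/12 s, in which the tool goes at most 41.7 mm and 7.16 degrees, less where a joint would pass 70% of its speed; a pose out of reach is approached as far as the arm can. A call with a gripper value outside its range is refused whole. The fingers move at their own pace and stop on an object; FORCE is the grip in N (left out, the last holds). Time passes only in rows, so rows that repeat a pose let the fingers close. It gives the time, the measured TCP pose, the force and the opening at its end, in the units of the state.
- telemetry.get_obs(): the state, without advancing time (a new reading comes with each control period).
- optics.read_camera(name): name is "scene" or "top" or "wrist"; returns a dict with "image" (480x640x3 uint8, blue, green, red), "range_z" (480x640 float32, m along the optical axis (not along the pixel's ray), 0 where there is no reading), "fx", "fy", "cx", "cy" (pixels), "cam_to_world" (4x4, takes a point from camera to world coordinates). Camera axes: x right, y up, looking along -z (the intrinsics and any distortion apply to the point x, -y, -z); pixel columns grow to the right and rows downward; lengths in m; the calibration is good to about 2 mm. A picture is of the moment at which its call begins.
- env.sign_off(): hands the job in, once; it reports no verdict.
Trained networks look in the newest picture that a camera, given by its name, has taken for a name from the list of things; names that differ only in an ending like _2 or _b are one class to them, and where a whole thing is asked for, a point or a joint stands for the part that bears it (a point fixed in the world has none). Each returns a list of dicts, best first, with "confidence" (0 to 1); they miss things now and then, are a little off and sometimes report something else, mostly with a low value. They report only what shows in the picture. A call takes as long as a camera call. They do not tell look-alikes from the thing itself.
- models.masks_of(camera, label): "pixels" (480x640 bool, what is visible of it) and "extent" ([left, top, right, bottom] as shares, 0 to 1, of the picture: columns of its width, rows of its height, round what is visible of it).
- models.landmark_of(camera, label): "centre" ([row, column] as shares, 0 to 1, of the picture: columns of its width, rows of its height: a listed point, or the origin of a listed thing).
The state is a dict: "time_s": time; "qpos": joint angles; "joint_velocities": joint speeds; "effort": joint torques, N m; "tool_pos": TCP position; "tool_rot": TCP orientation; "force": force on the tool from outside, world axes, zero at the start; "wrist_torque": the same for the moment, N m; "grip_width": finger opening in m.
Only numpy, scipy, OpenCV 4.12 (cv2) and the standard library are available. Lean on these libraries where they do the work, as an engineer would, in place of code of your own. Each camera call takes 0.05 s, during which the arm holds its last target.

## Working session

There is one attempt and no reset: what is moved stays moved. The work goes in short steps, Python scripts to look and compute and a shell command to move; the robot and the scene stay as the last step left them, time stands still between calls to the robot, and variables do not carry over. Pictures are saved under pics/ and viewed, and the job is handed in when it is done.

```bash
ls; mkdir -p pics; python3 - <<'E'
from cell import telemetry, optics, env, models
import cv2,numpy as np
print(telemetry.get_obs(), env.tip_reach)
for c in ["scene","top","wrist"]:
    r=optics.read_camera(c); cv2.imwrite(f"pics/{c}0.png",r["image"])
    print(c,r["fx"],r["cx"],r["cy"],np.round(r["cam_to_world"],3).tolist(),r.keys())
E
```

```text
pics
{'time_s': 0.0, 'qpos': array([66.58363369, 18.44157228, -4.0147346 , 83.17602877,  1.29567764,
       78.54274166, -3.26040446]), 'joint_velocities': array([-0.01592025,  0.09102763, -0.1163702 , -0.05004826, -0.00997031,
        0.02754037, -0.07752077]), 'effort': array([ 4.92234194e-04, -4.91289997e+01, -4.03542425e-01, -3.12525916e+01,
       -6.38807681e-02,  4.39524197e-02,  1.84379073e-04]), 'tool_pos': array([ 0.26642041, -0.59229593,  0.23842306]), 'tool_rot': array([-176.61104057,   89.88473876,  117.61407511]), 'force': array([ 0.51884699, -0.11391698, -0.28758073]), 'wrist_torque': array([-0.02464611, -0.01599225, -0.04061697]), 'grip_width': 0.08691854326454296} 0.017
scene 570.7003727491858 320.8654455720705 244.43870419936746 [[0.253, -0.543, 0.801, 1.23], [0.967, 0.146, -0.207, -0.02], [-0.005, 0.827, 0.562, 0.55], [0.0, 0.0, 0.0, 1.0]] dict_keys(['image', 'range_z', 'fx', 'fy', 'cx', 'cy', 'cam_to_world'])
top 491.2653064445769 317.8673661196954 244.29205341391716 [[-0.006, 0.983, -0.185, 0.377], [-1.0, -0.007, -0.004, 0.158], [-0.005, 0.185, 0.983, 0.832], [0.0, 0.0, 0.0, 1.0]] dict_keys(['image', 'range_z', 'fx', 'fy', 'cx', 'cy', 'cam_to_world'])
wrist 389.1935900257675 322.5229046703668 239.61900502614313 [[0.41, 0.884, 0.226, 0.328], [-0.912, 0.397, 0.1, -0.565], [-0.001, -0.247, 0.969, 0.384], [0.0, 0.0, 0.0, 1.0]] dict_keys(['image', 'range_z', 'fx', 'fy', 'cx', 'cy', 'cam_to_world'])
```

View pics/scene0.png

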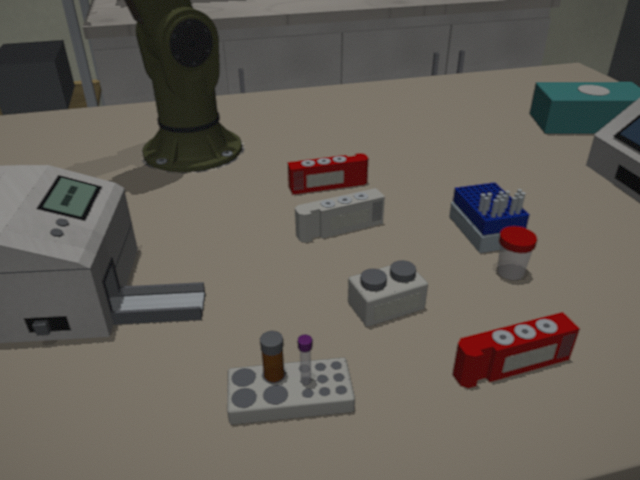

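View pics/top0.png

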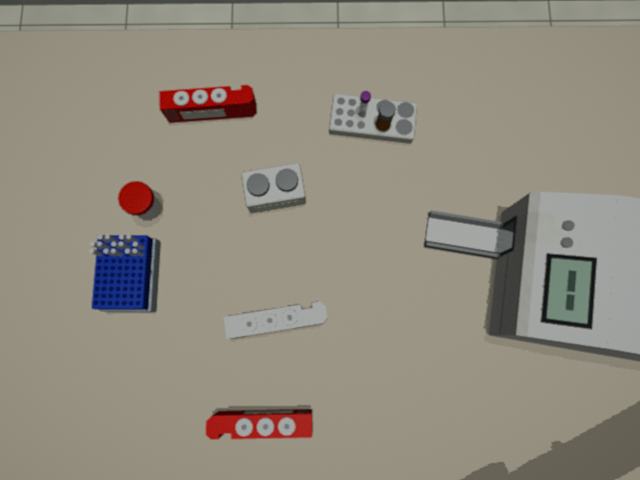

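View pics/wrist0.png

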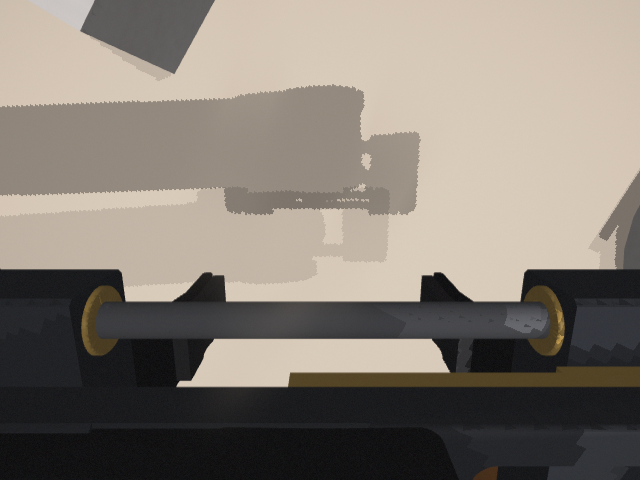

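Top view: the white cassette is at about (275,320), with its nose and notch toward the right (-y). The shelf is at (465,235), with the bay further right, so both share nearly the same heading. The red look-alikes are at (207,103) and (262,424). Next I'll measure the poses.

```bash
cat > h.py <<'E'
from cell import telemetry, optics, env, models
import cv2,numpy as np
def cloud(r):
    z=r["range_z"]; v,u=np.mgrid[0:480,0:640]
    x=(u-r["cx"])/r["fx"]*z; y=-(v-r["cy"])/r["fy"]*z
    P=np.stack([x,y,-z,np.ones_like(z)],-1)@r["cam_to_world"].T
    return P[...,:3]
def ray_at(r,px,zw):
    M=r["cam_to_world"]; d=np.array([(px[0]-r["cx"])/r["fx"],-(px[1]-r["cy"])/r["fy"],-1])
    d=M[:3,:3]@d; o=M[:3,3]; return o+d*(zw-o[2])/d[2]
E
python3 - <<'E'
from h import *
for c in ["top","scene"]:
    r=optics.read_camera(c); P=cloud(r); np.savez(f"{c}.npz",P=P,img=r["image"])
    for l,z in [("cassette_center",.028),("cassette_nose",.028),("reader",0),("reader_shelf",.01),("reader_mouth",.01),("short_pack",0),("tube_rack",0),("tip_box",0),("sample_pot",0)]:
        for d in models.landmark_of(c,l)[:3]:
            rr,cc=d["centre"]; print(c,l,round(d["confidence"],2),(round(cc*640),round(rr*480)),np.round(ray_at(r,(cc*640,rr*480),z),3))
    for d in models.masks_of(c,"cassette_center"):
        m=d["pixels"]&(r["range_z"]>0); p=P[m]; t=p[p[:,2]>0.048]
        if len(t)>20:
            b=cv2.minAreaRect((t[:,:2]*1000).astype(np.float32)); print(c,"mask",round(d["confidence"],2),d["extent"],b,"z",np.percentile(t[:,2],[5,50,95]),"bgr",r["image"][m].mean(0))
    for l in ["short_pack"]:
      for d in models.masks_of(c,l)[:1]:
        m=d["pixels"]&(r["range_z"]>0); p=P[m]; t=p[p[:,2]>0.04]
        b=cv2.minAreaRect((t[:,:2]*1000).astype(np.float32)); print(c,l,b)
E
```

```text
top cassette_center 0.88 (262, 425) [0.242 0.25  0.028]
top cassette_center 0.81 (274, 319) [0.406 0.234 0.028]
top cassette_center 0.78 (210, 103) [0.784 0.35  0.028]
top cassette_nose 0.96 (209, 425) [0.243 0.333 0.028]
top cassette_nose 0.69 (324, 308) [0.423 0.153 0.028]
top cassette_nose 0.65 (254, 103) [0.783 0.273 0.028]
top reader 0.77 (499, 248) [ 0.525 -0.149  0.   ]
top reader_shelf 0.73 (467, 234) [ 0.549 -0.093  0.01 ]
top reader_mouth 0.61 (499, 237) [ 0.543 -0.148  0.01 ]
top short_pack 0.87 (273, 190) [0.632 0.24  0.   ]
top tube_rack 0.68 (374, 122) [0.758 0.059 0.   ]
top tip_box 0.77 (131, 278) [0.477 0.48  0.   ]
top tip_box 0.61 (277, 319) [0.406 0.23  0.   ]
top sample_pot 0.67 (147, 205) [0.606 0.46  0.   ]
top mask 0.89 [0.2541, 0.1767, 0.4003, 0.2548] ((781.4046020507812, 351.6761169433594), (36.50011444091797, 159.40016174316406), 4.012820243835449) z [0.05134821 0.05628348 0.05888546] bgr [ 45.0405496   48.82640751 116.22252011]
top mask 0.81 [0.3503, 0.6258, 0.51, 0.7058] ((404.42425537109375, 229.34230041503906), (34.5300178527832, 159.56787109375), 9.042
[... 1366 characters left out ...]
14794922, 159.1555633544922), 0.9459937810897827) z [0.04920142 0.0546821  0.05699214] bgr [37.4234412  39.0441989  87.01973165]
scene mask 0.62 [0.703, 0.6487, 0.9037, 0.8054] ((781.677001953125, 349.2830810546875), (36.67466735839844, 161.98036193847656), 4.200472831726074) z [0.05008387 0.05497551 0.05691073] bgr [36.94790603 37.91113381 92.42815798]
scene mask 0.57 [0.4602, 0.3896, 0.6005, 0.5035] ((403.818115234375, 226.55516052246094), (41.058311462402344, 161.96572875976562), 8.072578430175781) z [0.04939208 0.05491832 0.05702274] bgr [89.7991334  92.89879294 92.76075518]
scene short_pack ((628.5399780273438, 233.103759765625), (63.56547546386719, 99.8350830078125), 9.777198791503906)
```

```bash
cat > shelf.py <<'E'
from h import *
def fit(P,ctr=(.549,-.093),name=""):
    p=P.reshape(-1,3); p=p[np.isfinite(p).all(1)]
    d=p[:,:2]-np.array(ctr); 
    s=p[(np.abs(d)<.11).all(1)]
    z=s[:,2]; print(name,"hist",np.histogram(z,bins=np.arange(-.01,.06,.004)))
    a=s[(z>.0165)&(z<.027)]      # rails
    b=a[(np.abs(a[:,:2]-ctr)<[.05,.075]).all(1)]
    r=cv2.minAreaRect((b[:,:2]*1000).astype(np.float32)); print(name,"rails rect",r,len(b))
    return b
if __name__=="__main__":
    for c in ["top","scene"]:
        D=np.load(c+".npz"); fit(D["P"],name=c)
        P=D["P"].reshape(-1,3); q=P[(P[:,2]>.03)&(P[:,2]<.11)&(P[:,1]<-.10)&(P[:,1]>-.2)&(P[:,0]>.3)&(P[:,0]<.65)]
        print(len(q)); 
        for lo,hi in [(.03,.05),(.05,.07),(.07,.09),(.09,.11)]:
            w=q[(q[:,2]>lo)&(q[:,2]<hi)]
            if len(w)>10:
                k=np.polyfit(w[:,0],w[:,1],1); res=w[:,1]-np.polyval(k,w[:,0]); g=np.abs(res)<.006
                k=np.polyfit(w[g,0],w[g,1],1); print(lo,len(w),k,np.polyval(k,.54),"deg",np.degrees(np.arctan(k[0])))
E
python3 shelf.py
```

```text
top hist (array([   0,  615, 8206, 1186,  893, 1273,  299,  458,  334,   61,   54,
         66,   58,   65,   60,   45,   74]), array([-0.01 , -0.006, -0.002,  0.002,  0.006,  0.01 ,  0.014,  0.018,
        0.022,  0.026,  0.03 ,  0.034,  0.038,  0.042,  0.046,  0.05 ,
        0.054,  0.058]))
top rails rect ((554.3822021484375, -95.4866943359375), (141.3950653076172, 91.32530212402344), 79.74404907226562) 843
2557
0.03 510 [-0.16920581 -0.05672261] -0.14809374512666115 deg -9.60381410652878
0.05 547 [-0.15562035 -0.06306878] -0.1471037644453606 deg -8.845439219695448
0.07 744 [-0.16689884 -0.05786807] -0.14799344835119496 deg -9.475264724890446
0.09 756 [-0.17190803 -0.05558577] -0.14841611140169342 deg -9.754263298754063
scene hist (array([   0, 1284, 8293,  317, 1412,  731,  605,  793,  225,  157,  155,
        152,  163,  162,  154,  145,  162]), array([-0.01 , -0.006, -0.002,  0.002,  0.006,  0.01 ,  0.014,  0.018,
        0.022,  0.026,  0.03 ,  0.034,  0.038,  0.042,  0.046,  0.05 ,
        0.054,  0.058]))
scene rails rect ((550.7999877929688, -94.42000579833984), (139.8584747314453, 93.3516616821289), 84.64402770996094) 1044
3808
0.03 893 [-0.26671413 -0.01641514] -0.16044077387245662 deg -14.933956134533153
0.05 859 [-0.26700865 -0.01596695] -0.16015162623675247 deg -14.949709184085572
0.07 1029 [-0.26026919 -0.01825828] -0.15880364327091326 deg -14.588662238976772
0.09 1027 [-0.26344633 -0.01697655] -0.15923756504759123 deg -14.759017532283243
```

```bash
python3 - <<'E'
import cv2
i=cv2.imread("pics/top0.png")[190:280,400:560]; cv2.imwrite("pics/topcrop.png",cv2.resize(i,None,fx=5,fy=5,interpolation=cv2.INTER_CUBIC))
E
```

```text
(no output)
```

View pics/topcrop.png

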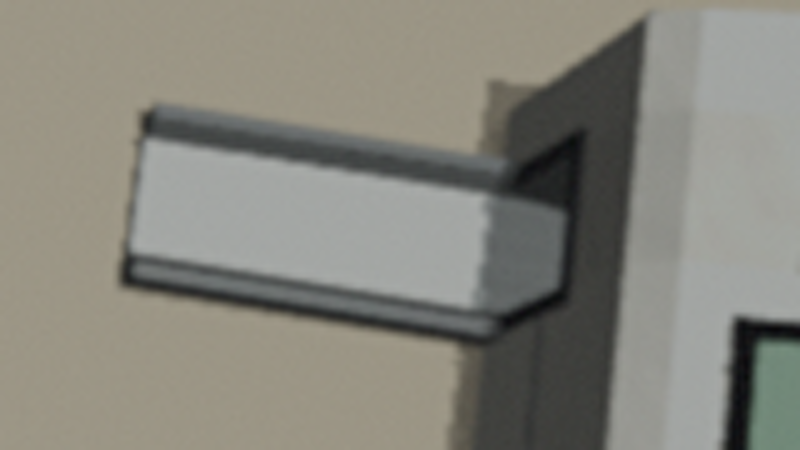

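```bash
cat >> h.py <<'E'
from scipy.spatial.transform import Rotation as R
def plan(pos,yjaw,o=None):
    """pos TCP target (m), tool x down, jaw axis z at yaw yjaw deg; prints shift mm & rotvec in current tool axes"""
    o=o or telemetry.get_obs(); R0=R.from_euler("xyz",o["tool_rot"],degrees=True)
    zx=np.array([np.cos(np.radians(yjaw)),np.sin(np.radians(yjaw)),0]); xx=np.array([0,0,-1.]); yy=np.cross(zx,xx)
    R1=R.from_matrix(np.stack([xx,yy,zx],1))
    s=R0.inv().apply(np.array(pos)-o["tool_pos"])*1000; rv=(R0.inv()*R1).as_rotvec()
    print("shift",np.round(s,1),"turn",np.round(rv,4),"deg",np.degrees(np.linalg.norm(rv)))
    return s,rv
def st():
    o=telemetry.get_obs(); M=R.from_euler("xyz",o["tool_rot"],degrees=True).as_matrix()
    print("t",round(o["time_s"],2),"pos",np.round(o["tool_pos"],4),"z-yaw",np.round(np.degrees(np.arctan2(M[1,2],M[0,2])),2),"x",np.round(M[:,0],3),"F",np.round(o["force"],1),"w",round(o["grip_width"],4)); return o,M
E
python3 - <<'E'
from h import *
o,M=st(); print(np.round(M,3))
r=optics.read_camera("wrist"); C=r["cam_to_world"]; print("cam in tool",np.round(M.T@(C[:3,3]-o["tool_pos"]),4)); print(np.round(M.T@C[:3,:3],3))
plan([.53,-.10,.33],-9.4)
E
```

```text
t 1.35 pos [ 0.2667 -0.5928  0.2396] z-yaw -65.78 x [-0. -0. -1.] F [-0.   0.5  0.1] w 0.0872
[[-0.     0.912  0.41 ]
 [-0.     0.41  -0.912]
 [-1.    -0.     0.   ]]
cam in tool [-0.1456  0.0672  0.0005]
[[-0.001  0.247 -0.969]
 [-0.     0.969  0.247]
 [ 1.     0.001 -0.   ]]
shift [ -90.5  442.3 -341.4] turn [-9.84e-01  1.00e-04  1.00e-04] deg 56.3767259791354
```

```bash
python3 -m pendant '[[87,[-60,90,-80],[-0.12,0,0]],[87,[-70,150,-150],[-0.24,0,0]],[87,[-70,200,-200],[-0.36,0,0]],[87,[-70,260,-250],[-0.48,0,0]],[87,[-70,320,-300],[-0.6,0,0]],[87,[-70,365,-310],[-0.72,0,0]],[87,[-70,365,-310],[-0.84,0,0]],[87,[-70,365,-310],[-0.984,0,0]],[87,[-70,365,-310],[-0.984,0,0]],[87,[-70,365,-310],[-0.984,0,0]]]'; python3 - <<'E'
from h import *
st()
plan([.534,-.183,.305],-9.4)
E
```

```text
time_s: 2.23
tool_pos: [0.4396, -0.2211, 0.3044]
tool_rot: [-51.3, 89.9, -60.7]
force: [1.0, -0.3, 0.4]
grip_width: 0.0869
t 2.23 pos [ 0.4396 -0.2211  0.3044] z-yaw -9.34 x [ 0.001 -0.001 -1.   ] F [ 1.  -0.3  0.4] w 0.0869
shift [-0.6 52.9 87. ] turn [0.001  0.0008 0.001 ] deg 0.0927797188932458
```

```bash
python3 -m pendant '[[87,[0,25,40],[0,0,0]],[87,[0,50,80],[0,0,0]],[87,[0,53,87],[0,0,0]],[87,[0,53,87],[0,0,0]]]'; cat > wr.py <<'E'
from h import *
import sys
n=sys.argv[1]
st(); r=optics.read_camera("wrist"); P=cloud(r); cv2.imwrite(f"pics/w{n}.png",r["image"]); np.savez(f"w{n}.npz",P=P,img=r["image"],C=r["cam_to_world"],rng=r["range_z"],k=[r["fx"],r["cx"],r["cy"],r["fy"]])
E
python3 wr.py 1
```

```text
time_s: 2.57
tool_pos: [0.5371, -0.181, 0.3034]
tool_rot: [65.3, 89.8, 56.3]
force: [-1.2, -0.3, -0.7]
grip_width: 0.0867
t 2.57 pos [ 0.5371 -0.181   0.3034] z-yaw -9.01 x [ 0.002  0.003 -1.   ] F [-1.2 -0.3 -0.7] w 0.0867
```

View pics/w1.png

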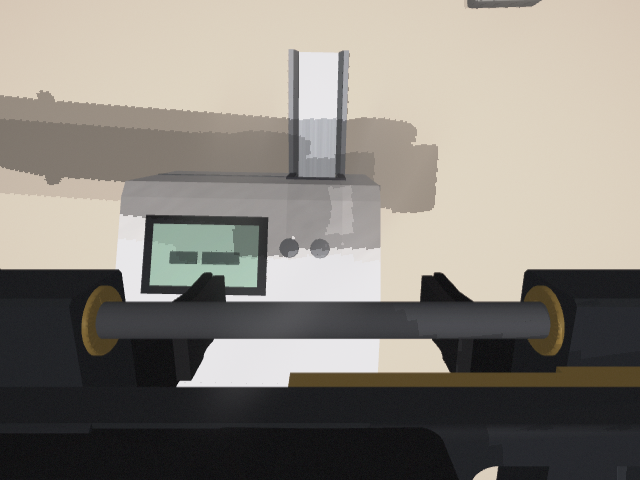

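```bash
python3 - <<'E'
import cv2
i=cv2.imread("pics/w1.png")[40:190,260:380]; cv2.imwrite("pics/w1c.png",cv2.resize(i,None,fx=4,fy=4,interpolation=cv2.INTER_NEAREST))
import numpy as np
g=cv2.cvtColor(cv2.imread("pics/w1.png"),cv2.COLOR_BGR2GRAY)
for r in range(56,176,12): print(r,g[r,284:354].tolist())
E
```

```text
56 [212, 212, 212, 212, 192, 172, 171, 169, 169, 138, 107, 105, 102, 103, 93, 229, 230, 230, 230, 230, 230, 231, 231, 230, 230, 230, 231, 231, 231, 231, 231, 231, 231, 231, 231, 231, 231, 231, 231, 231, 231, 230, 231, 231, 230, 231, 231, 231, 231, 231, 230, 231, 231, 230, 172, 102, 100, 101, 99, 113, 165, 166, 165, 166, 160, 146, 211, 213, 212, 212]
68 [212, 212, 214, 213, 193, 171, 171, 169, 170, 138, 104, 104, 102, 102, 92, 230, 231, 231, 231, 231, 231, 231, 231, 231, 231, 231, 231, 231, 232, 231, 231, 231, 231, 231, 231, 231, 231, 231, 231, 231, 231, 231, 231, 231, 230, 231, 231, 231, 231, 231, 231, 231, 231, 231, 120, 100, 100, 100, 100, 133, 166, 166, 166, 166, 187, 212, 213, 213, 213, 213]
80 [212, 213, 212, 212, 193, 171, 169, 169, 170, 123, 103, 102, 100, 100, 91, 230, 231, 231, 231, 231, 231, 231, 232, 231, 231, 231, 231, 232, 232, 231, 231, 231, 232, 232, 231, 231, 231, 231, 232, 231, 231, 231, 231, 231, 231, 231, 232, 231, 231, 232, 231, 231, 231, 203, 105, 100, 100, 100, 100, 150, 167, 165, 167, 166, 212, 213, 213, 213, 213, 213]
92 [213, 214, 212, 196, 182, 171, 170, 170
[... 1670 characters left out ...]
48, 148, 147, 148, 148]
152 [125, 126, 124, 124, 115, 91, 89, 91, 90, 75, 69, 69, 70, 70, 83, 147, 149, 149, 147, 148, 147, 145, 143, 144, 143, 143, 149, 186, 183, 182, 185, 189, 187, 181, 180, 180, 178, 181, 184, 186, 184, 184, 185, 181, 182, 184, 179, 180, 182, 184, 179, 178, 80, 76, 76, 78, 77, 109, 112, 113, 112, 120, 147, 148, 149, 147, 128, 130, 130, 129]
164 [124, 125, 125, 123, 116, 90, 89, 90, 89, 75, 70, 68, 68, 68, 105, 145, 148, 149, 146, 148, 148, 144, 142, 143, 142, 146, 148, 149, 145, 147, 149, 151, 147, 145, 145, 144, 143, 147, 148, 148, 147, 149, 145, 145, 145, 145, 143, 145, 146, 146, 146, 107, 73, 73, 72, 73, 78, 92, 91, 91, 93, 116, 125, 126, 126, 127, 127, 127, 128, 128]
```

View pics/w1c.png

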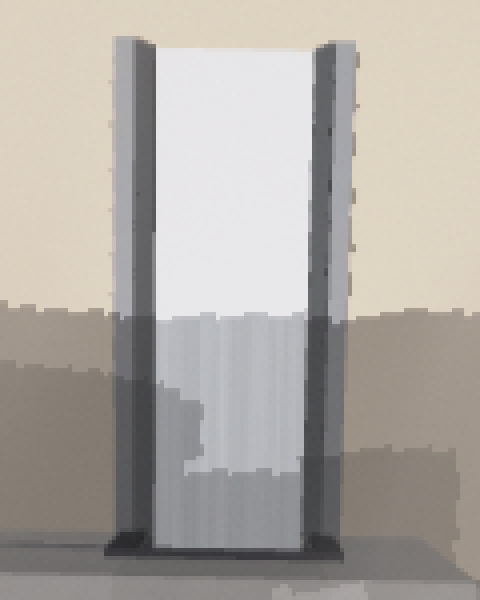

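```bash
cat > w1fit.py <<'E'
from h import *
D=np.load("w1.npz"); k=D["k"]; r=dict(fx=k[0],cx=k[1],cy=k[2],fy=k[3],cam_to_world=D["C"])
g=cv2.cvtColor(D["img"],cv2.COLOR_BGR2GRAY).astype(float)
def edges(row):
    a=g[row,284:354]; d=np.diff(a)
    i=np.argmax(d[8:20])+8; j=np.argmin(d[45:60])+45
    def sub(idx,lo,hi):
        L=a[lo];H=a[hi]; 
        return idx
    mid=a[17:45].mean(); dark=(a[12]+a[55])/2
    # subpixel area: left edge
    l=284+13-0.5+ np.sum(np.clip((mid-a[13:20])/(mid-a[12]),0,1))
    rr=284+45-.5+ np.sum(np.clip((a[45:56]-dark)/(mid-dark),0,1))
    return l,rr
L=[];Rr=[]
for row in list(range(56,116,4)):
    l,rr=edges(row); L.append(ray_at(r,(l,row),.01)); Rr.append(ray_at(r,(rr,row),.01))
L=np.array(L);Rr=np.array(Rr)
for A in (L,Rr,(L+Rr)/2):
    kk=np.polyfit(A[:,1],A[:,0],1); print("dx/dy",kk[0],"heading dev deg",np.degrees(np.arctan(kk[0])),"x at y=-.093",np.polyval(kk,-.093),"x at -.149",np.polyval(kk,-.149))
print("width",(L-Rr)[::5], np.linalg.norm((L-Rr)[:,:2],axis=1).mean())
print("outer end",ray_at(r,(318,52.3-.3),.01))
for c in (300,318,336): print("mouth row178 at z.01",ray_at(r,(c,177.5),.01))
rz=D["rng"];P=D["P"]
s=rz[60:112,302:333]; print("floor z",np.median(P[60:112,302:333,2]), "bench z",np.median(P[60:100,400:450,2]))
print("rail top z",np.median(P[60:112,289:292,2]),np.median(P[60:112,345:347,2]))
# panel top edge
for row in range(165,200,3): print(row,np.round(P[row,230:380:50],3).tolist())
E
python3 w1fit.py
```

```text
dx/dy 0.1803932515662335 heading dev deg 10.225796764343357 x at y=-.093 0.5250418247550768 x at -.149 0.5149398026673677
dx/dy 0.17847453326358892 heading dev deg 10.119291433331401 x at y=-.093 0.5668163385464443 x at -.149 0.5568217646836833
dx/dy 0.1794353103476086 heading dev deg 10.172631687322898 x at y=-.093 0.545932119535547 x at -.149 0.5358837421560808
width [[-0.04058209  0.00644172  0.        ]
 [-0.04054748  0.00643858  0.        ]
 [-0.04054988  0.00644137  0.        ]] 0.04105787470761625
outer end [ 0.55755456 -0.0260273   0.01      ]
mouth row178 at z.01 [ 0.51703196 -0.15031416  0.01      ]
mouth row178 at z.01 [ 0.53691929 -0.15347841  0.01      ]
mouth row178 at z.01 [ 0.55680896 -0.15664303  0.01      ]
floor z 0.010339727016113631 bench z 0.0003341818242605099
rail top z 0.02244954239943217 0.02221969726351347
165 [[0.44, -0.125, -0.001], [0.497, -0.134, 0.002], [0.552, -0.142, 0.011]]
168 [[0.44, -0.128, 0.001], [0.496, -0.137, -0.0], [0.552, -0.145, 0.012]]
171 [[0.439, -0.131, 0.001], [0.495, -0.14, 0.001], [0.551, -0.148, 0.011]]
174 [[0.447, -0.133, 0.036], [0.497, -0.142, 0.025], [0.551, -0.152, 0.012]]
177 [[0.455, -0.134, 0.072], [0.501, -0.143, 0.06], [0.55, -0.149, 0.073]]
180 [[0.461, -0.136, 0.099], [0.504, -0.143, 0.089], [0.549, -0.151, 0.083]]
183 [[0.465, -0.137, 0.118], [0.507, -0.144, 0.118], [0.549, -0.151, 0.109]]
186 [[0.465, -0.139, 0.121], [0.507, -0.146, 0.12], [0.548, -0.152, 0.121]]
189 [[0.465, -0.142, 0.123], [0.507, -0.148, 0.123], [0.548, -0.155, 0.121]]
192 [[0.465, -0.144, 0.125], [0.506, -0.15, 0.125], [0.548, -0.157, 0.124]]
195 [[0.465, -0.146, 0.126], [0.506, -0.153, 0.126], [0.547, -0.159, 0.127]]
198 [[0.465, -0.148, 0.128], [0.506, -0.155, 0.127], [0.547, -0.162, 0.127]]
```

```bash
python3 - <<'E'
from h import *
plan([.42,.15,.29],9.0)
E
```

```text
shift [  13.9  310.4 -166.5] turn [-3.169e-01 -2.000e-04 -1.500e-03] deg 18.15728100303419
```

```bash
python3 -m pendant '[[87,[0,35,-18],[-0.05,0,0]],[87,[5,70,-37],[-0.1,0,0]],[87,[10,105,-56],[-0.15,0,0]],[87,[14,140,-75],[-0.2,0,0]],[87,[14,175,-94],[-0.25,0,0]],[87,[14,210,-113],[-0.317,0,0]],[87,[14,245,-132],[-0.317,0,0]],[87,[14,280,-151],[-0.317,0,0]],[87,[14,310,-166],[-0.317,0,0]],[87,[14,310,-166],[-0.317,0,0]]]'; python3 -m pendant '[[87,[0,0,0],[0,0,0]],[87,[0,0,0],[0,0,0]]]';  python3 wr.py 2
```

```text
time_s: 3.45
tool_pos: [0.4175, 0.1544, 0.2905]
tool_rot: [-11.0, 89.9, -1.8]
force: [-0.1, 0.2, -0.2]
grip_width: 0.0869
time_s: 3.62
tool_pos: [0.4205, 0.1463, 0.2898]
tool_rot: [-81.8, 89.9, -73.1]
force: [0.0, -0.5, -0.1]
grip_width: 0.0868
t 3.62 pos [0.4205 0.1463 0.2898] z-yaw 8.65 x [ 0.001 -0.002 -1.   ] F [ 0.  -0.5 -0.1] w 0.0868
```

View pics/w2.png

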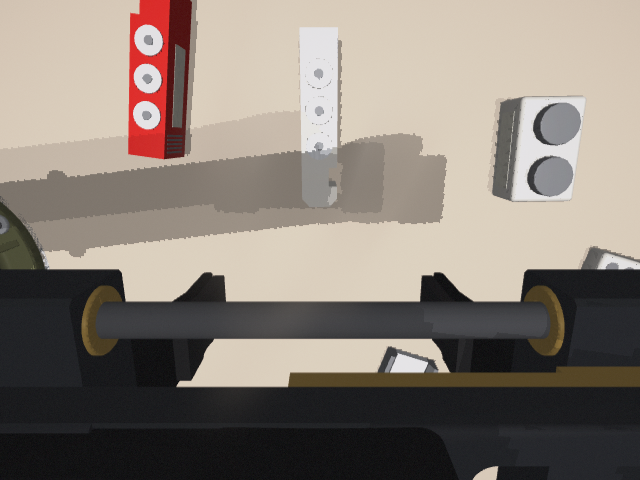

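```bash
python3 - <<'E'
from h import *
D=np.load("w2.npz"); P=D["P"]; s=P[15:225,285:355].reshape(-1,3); t=s[(s[:,2]>.05)&(s[:,2]<.063)]
b=cv2.minAreaRect((t[:,:2]*1000).astype(np.float32)); print(b,np.median(t[:,2]),len(t))
# robust: edges at mid body
a=np.radians(9); 
for i in range(3):
    u=np.array([np.sin(a),-np.cos(a)]); v=np.array([np.cos(a),np.sin(a)])
    c=t[:,:2].mean(0); x=(t[:,:2]-c)@u; y=(t[:,:2]-c)@v
    xs=np.arange(-.07,.03,.01); lo=[];hi=[]
    for q in xs:
        w=y[(x>q)&(x<q+.01)]; lo.append(np.percentile(w,1)); hi.append(np.percentile(w,99))
    k=np.polyfit(xs,(np.array(lo)+np.array(hi))/2,1); a+=np.arctan(k[0]) ; print("slope",k[0],"a deg",np.degrees(a),"width",np.mean(hi)-np.mean(lo))
    off=np.mean((np.array(lo)+np.array(hi))/2)
    cen=c+u*(np.percentile(x,.3)+np.percentile(x,99.7))/2+v*off
    print("centre",cen,"len",np.percentile(x,99.7)-np.percentile(x,.3))
plan([*(cen-u*.04),.20],np.degrees(a))
plan([*(cen-u*.04),.042],np.degrees(a))
E
```

```text
((404.4891357421875, 228.107177734375), (34.26787185668945, 160.0248260498047), 9.004761695861816) 0.05670046775086346 6350
slope -0.007122571371001352 a deg 8.591913621947361 width 0.033139731528980206
centre [0.40460174 0.22810516] len 0.1591915308832948
slope 0.00012912700882386686 a deg 8.599312054532996 width 0.03313845827194027
centre [0.40442052 0.22805834] len 0.15922476791940163
slope -4.470277456958286e-06 a deg 8.599055926501462 width 0.03313844462117836
centre [0.40442388 0.22805879] len 0.15922433740715786
shift [ 89.6 123.8  -3.9] turn [-0.0004 -0.0001  0.0011] deg 0.06648605062171567
shift [247.6 123.9  -3.9] turn [-0.0004 -0.0001  0.0011] deg 0.06648605062171567
```

```bash
python3 -m pendant '[[87,[20,40,-1],[0,0,0]],[87,[40,75,-2],[0,0,0]],[87,[60,110,-3],[0,0,0]],[87,[90,124,-4],[0,0,0]],[87,[120,124,-4],[0,0,0]],[87,[150,124,-4],[0,0,0]],[87,[170,124,-4],[0,0,0]],[87,[170,124,-4],[0,0,0]],[87,[170,124,-4],[0,0,0]]]'; python3 - <<'E'
from h import *
st(); u=np.array([np.sin(np.radians(8.6)),-np.cos(np.radians(8.6))])
plan([*(np.array([.4044,.2281])-u*.04),.040],8.6)
E
```

```text
time_s: 4.42
tool_pos: [0.3976, 0.2684, 0.119]
tool_rot: [-179.3, 89.8, -170.7]
force: [0.6, -0.2, 1.0]
grip_width: 0.0869
t 4.42 pos [0.3976 0.2684 0.119 ] z-yaw 8.63 x [-0.003 -0.001 -1.   ] F [ 0.6 -0.2  1. ] w 0.0869
shift [79.  -0.9  0.9] turn [ 0.0006 -0.0031  0.    ] deg 0.18264121110160766
```

```bash
python3 -m pendant '[[87,[20,-1,1],[0,0,0]],[87,[40,-1,1],[0,0,0]],[87,[60,-1,1],[0,0,0]],[87,[74,-1,1],[0,0,0]],[87,[78,-1,1],[0,0,0]],[87,[79,-1,1],[0,0,0]],[87,[79,-1,1],[0,0,0]]]'; python3 -c "
from h import *
st()"; python3 -m pendant '[[20,[0,0,0],[0,0,0]],[20,[0,0,0],[0,0,0]],[20,[0,0,0],[0,0,0]],[20,[0,0,0],[0,0,0]],[20,[0,0,0],[0,0,0]],[20,[0,0,0],[0,0,0]],[20,[0,0,0],[0,0,0]],[20,[0,0,0],[0,0,0]]]' 40; python3 -c "
from h import *
st()"
```

```text
time_s: 5.0
tool_pos: [0.4, 0.2693, 0.0422]
tool_rot: [9.2, 89.9, 17.9]
force: [-0.0, -0.4, -0.2]
grip_width: 0.0873
t 5.0 pos [0.4    0.2693 0.0422] z-yaw 8.7 x [ 0.002  0.001 -1.   ] F [-0.  -0.4 -0.2] w 0.0873
time_s: 5.67
tool_pos: [0.3986, 0.2691, 0.0408]
tool_rot: [-149.1, 90.0, -140.3]
force: [0.2, -0.5, -0.2]
grip_width: 0.0416
t 5.67 pos [0.3986 0.2691 0.0408] z-yaw 8.77 x [-0. -0. -1.] F [ 0.2 -0.5 -0.2] w 0.0416
```

```bash
python3 -m pendant '[[20,[0,0,0],[0,0,0]],[20,[0,0,0],[0,0,0]],[20,[0,0,0],[0,0,0]],[20,[0,0,0],[0,0,0]],[20,[0,0,0],[0,0,0]]]' 40; python3 -m pendant '[[20,[-10,0,0],[0,0,0]],[20,[-30,0,0],[0,0,0]],[20,[-60,0,0],[0,0,0]],[20,[-90,0,0],[0,0,0]],[20,[-110,0,0],[0,0,0]],[20,[-110,0,0],[0,0,0]],[20,[-110,0,0],[0,0,0]]]'; python3 wr.py 3
```

```text
time_s: 6.08
tool_pos: [0.3986, 0.2691, 0.0408]
tool_rot: [-162.8, 90.0, -154.0]
force: [0.0, -0.1, -0.0]
grip_width: 0.034
time_s: 6.67
tool_pos: [0.3992, 0.2691, 0.1517]
tool_rot: [-16.8, 89.9, -8.0]
force: [-0.9, -0.6, -3.4]
grip_width: 0.0336
t 6.67 pos [0.3992 0.2691 0.1517] z-yaw 8.74 x [ 0.003 -0.    -1.   ] F [-0.9 -0.6 -3.4] w 0.0336
```

View pics/w3.png

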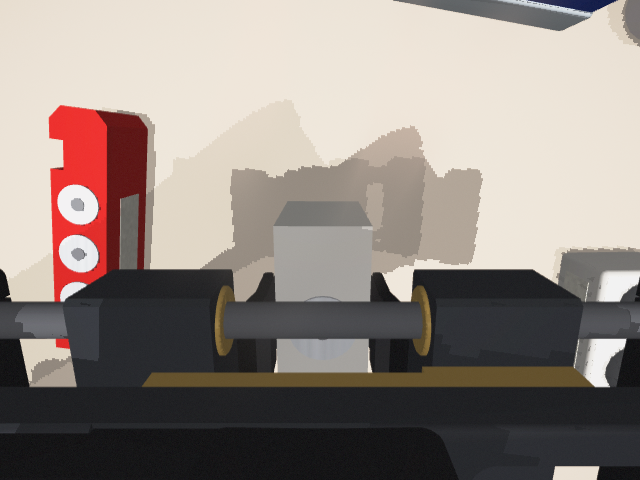

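```bash
cat > held.py <<'E'
from h import *
import sys
D=np.load(sys.argv[1]); P=D["P"]; o,M=st(); p=o["tool_pos"]
T=(P-p)@M  # in tool frame
s=T[228:296,278:370].reshape(-1,3)
A=np.c_[s[:,1],s[:,2],np.ones(len(s))]; 
k=np.linalg.lstsq(A,s[:,0],rcond=None)[0]; res=s[:,0]-A@k; g=np.abs(res)<.003; k=np.linalg.lstsq(A[g],s[g,0],rcond=None)[0]
print("top plane x_tool = ",k,"pitch deg",np.degrees(np.arctan(k[0])),"roll",np.degrees(np.arctan(k[1])))
q=T[195:262,255:390].reshape(-1,3); top=q[np.abs(q[:,0]-(k[0]*q[:,1]+k[1]*q[:,2]+k[2]))<.004]
print("tail y_tool",np.percentile(top[:,1],[98,99.5]),"z lo/hi",np.percentile(top[:,2],[.5,99.5]))
for r in range(230,262,8):
    row=T[r,255:390]; m=np.abs(row[:,0]-(k[0]*row[:,1]+k[1]*row[:,2]+k[2]))<.004; print(r,np.where(m)[0][[0,-1]]+255,row[m][[0,-1],2])
E
python3 held.py w3.npz
```

```text
t 6.72 pos [0.3984 0.2685 0.1504] z-yaw 8.75 x [-0.    -0.001 -1.   ] F [-0.1  0.9 -2.7] w 0.0339
top plane x_tool =  [-0.0346638  -0.00199247 -0.01616115] pitch deg -1.9852943616683782 roll -0.11415970090427639
tail y_tool [0.03895277 0.03909147] z lo/hi [-0.01588121  0.01780455]
230 [273 372] [-0.01598333  0.01805838]
238 [273 371] [-0.01602949  0.01771883]
246 [274 371] [-0.01590914  0.0177618 ]
254 [274 371] [-0.01583599  0.01777543]
```

```bash
python3 - <<'E'
from h import *
for n,sl in (("w3",(slice(20,90),slice(150,380))),("w2",(slice(20,80),slice(360,470))),("w1",(slice(10,80),slice(370,460)))):
    P=np.load(n+".npz")["P"][sl].reshape(-1,3); A=np.c_[P[:,:2],np.ones(len(P))]; k=np.linalg.lstsq(A,P[:,2],rcond=None)[0]; print(n,np.degrees(k[:2]),np.median(P[:,2]))
D=np.load("w2.npz")["P"][30:200,303:335].reshape(-1,3); D=D[np.abs(D[:,2]-.0567)<.004]; A=np.c_[D[:,:2],np.ones(len(D))]; k=np.linalg.lstsq(A,D[:,2],rcond=None)[0]; print("cass top before",np.degrees(k[:2]))
E
```

```text
w3 [  4.56772116 -21.54942838] 0.0003875549729048522
w2 [ -3.27951827 -27.93808179] 0.00033290974912514315
w1 [-17.80305706 -24.3096893 ] 0.0003595656240803491
cass top before [0.18719195 0.05446577]
```

```bash
python3 - <<'E'
from h import *
M0=np.array([.5359,-.149]);a=np.radians(-100.1);u=np.array([np.cos(a),np.sin(a)]);j=np.array([-u[1],u[0]])
plan([*(M0-.131*u-.0009*j),.13],-10.1)
E
```

```text
shift [  20.7 -309.3  113.9] turn [ 3.289e-01 -1.000e-04  1.100e-03] deg 18.84716980250231
```

```bash
python3 -m pendant '[[20,[0,-20,8],[0.03,0,0]],[20,[0,-50,19],[0.07,0,0]],[20,[0,-85,32],[0.11,0,-0.01]],[20,[0,-120,45],[0.15,0,-0.01]],[20,[5,-155,58],[0.19,0.003,-0.02]],[20,[10,-190,70],[0.23,0.004,-0.025]],[20,[10,-225,83],[0.27,0.005,-0.03]],[20,[10,-260,96],[0.31,0.006,-0.034]],[20,[10,-295,109],[0.329,0.006,-0.034]],[20,[10,-309,114],[0.329,0.006,-0.034]]]' 60; python3 -m pendant '[[20,[0,0,0],[0,0,0]],[20,[0,0,0],[0,0,0]],[20,[0,0,0],[0,0,0]]]'; python3 wr.py 4; python3 held.py w4.npz;  python3 - <<'E'
from h import *
M0=np.array([.5359,-.149]);a=np.radians(-100.1);u=np.array([np.cos(a),np.sin(a)]);j=np.array([-u[1],u[0]])
plan([*(M0-.131*u-.0009*j),.055],-10.1)
r=optics.read_camera("scene"); cv2.imwrite("pics/s4.png",r["image"])
E
```

```text
time_s: 7.55
tool_pos: [0.559, -0.0255, 0.1381]
tool_rot: [-94.9, 87.9, -105.4]
force: [-0.2, -1.5, -3.4]
grip_width: 0.0336
time_s: 7.8
tool_pos: [0.5571, -0.0172, 0.1393]
tool_rot: [-96.4, 88.1, -106.4]
force: [-0.7, 0.1, -2.7]
grip_width: 0.0333
t 7.8 pos [ 0.5571 -0.0172  0.1393] z-yaw -9.98 x [-0.009 -0.032 -0.999] F [-0.7  0.1 -2.7] w 0.0333
t 7.85 pos [ 0.5573 -0.0169  0.1398] z-yaw -9.93 x [-0.009 -0.033 -0.999] F [-0.1 -0.1 -2.9] w 0.0334
top plane x_tool =  [-0.05093755  0.00293585 -0.0140128 ] pitch deg -2.9159863061949136 roll 0.16821106916311013
tail y_tool [0.03815841 0.03830292] z lo/hi [-0.01672842  0.01691361]
230 [273 372] [-0.01672269  0.01713397]
238 [273 371] [-0.01692136  0.01675076]
246 [274 371] [-0.01670448  0.01685306]
254 [274 371] [-0.0167664   0.01687416]
shift [84.8  0.   1.5] turn [ 0.003  -0.0027  0.0337] deg 1.9432415757394068
```

View pics/s4.png

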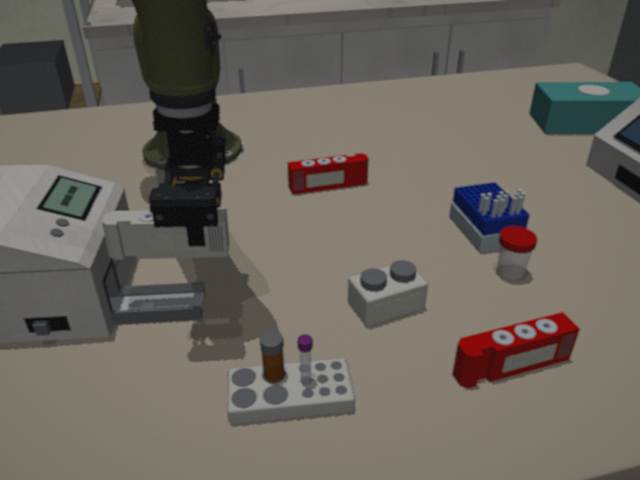

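```bash
python3 -m pendant '[[20,[15,0,1],[0,0,-0.006]],[20,[35,0,2],[0,0,-0.012]],[20,[55,0,2],[0,0,-0.017]],[20,[70,0,2],[0,0,-0.017]],[20,[78,0,2],[0,0,-0.017]],[20,[78,0,2],[0,0,-0.017]],[20,[78,0,2],[0,0,-0.017]]]'; python3 wr.py 5; python3 held.py w5.npz;  python3 - <<'E'
from h import *
M0=np.array([.5359,-.149]);a=np.radians(-100.1);u=np.array([np.cos(a),np.sin(a)]);j=np.array([-u[1],u[0]])
o=telemetry.get_obs(); d=o["tool_pos"][:2]-M0; print("reader frame TCP",d@u,d@j)
r=optics.read_camera("scene"); cv2.imwrite("pics/s5.png",cv2.resize(r["image"][160:360,20:280],None,fx=3,fy=3))
E
```

```text
time_s: 8.48
tool_pos: [0.5597, -0.0213, 0.0625]
tool_rot: [-91.1, 87.1, -101.2]
force: [0.4, -0.0, -3.4]
grip_width: 0.0339
t 8.48 pos [ 0.5597 -0.0213  0.0625] z-yaw -10.03 x [-0.01  -0.05  -0.999] F [ 0.4 -0.  -3.4] w 0.0339
t 8.53 pos [ 0.5604 -0.0214  0.0634] z-yaw -10.04 x [-0.008 -0.051 -0.999] F [ 1.  -1.  -2.9] w 0.0335
top plane x_tool =  [-0.03918662  0.00164325 -0.01390839] pitch deg -2.2440797961150816 roll 0.09415146929589042
tail y_tool [0.0385223  0.03864843] z lo/hi [-0.01735948  0.01628921]
230 [273 371] [-0.01744169  0.01609135]
238 [273 371] [-0.01745664  0.0163073 ]
246 [274 371] [-0.01728472  0.0162023 ]
254 [274 371] [-0.0171814   0.01638822]
reader frame TCP -0.12992258935464532 0.0017589100084642495
```

View pics/s5.png

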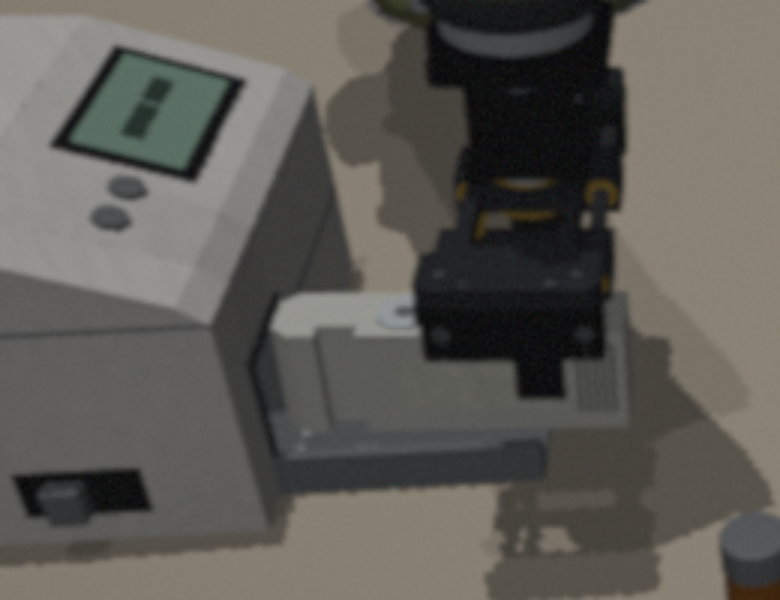

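View pics/w5.png

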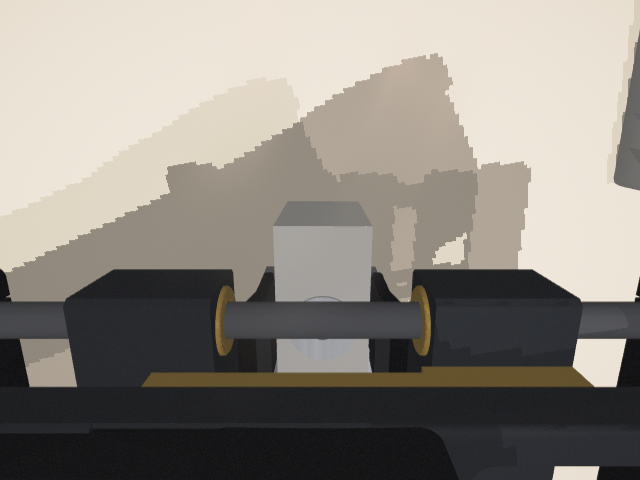

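```bash
python3 -m pendant '[[20,[3,0,-1],[0,0,0]],[20,[6,0,-1],[0,0,0]],[20,[8,0,-1],[0,0,0]],[20,[9,0,-1],[0,0,0]],[20,[9,0,-1],[0,0,0]],[20,[9,0,-1],[0,0,0]]]'; python3 -m pendant '[[20,[1,0,0],[0,0,0]],[20,[2,0,0],[0,0,0]],[20,[2,0,0],[0,0,0]]]'; python3 - <<'E'
from h import *
M0=np.array([.5359,-.149]);a=np.radians(-100.1);u=np.array([np.cos(a),np.sin(a)]);j=np.array([-u[1],u[0]])
o,M=st(); d=o["tool_pos"][:2]-M0; print("reader frame TCP",d@u,d@j)
E
```

```text
time_s: 9.08
tool_pos: [0.5589, -0.0222, 0.0539]
tool_rot: [-90.4, 87.1, -100.5]
force: [0.2, 0.4, -3.9]
grip_width: 0.0335
time_s: 9.33
tool_pos: [0.5587, -0.0223, 0.0517]
tool_rot: [-90.7, 87.0, -100.8]
force: [-0.5, -0.3, -3.0]
grip_width: 0.0336
t 9.33 pos [ 0.5587 -0.0223  0.0517] z-yaw -10.09 x [-0.01  -0.051 -0.999] F [-0.5 -0.3 -3. ] w 0.0336
reader frame TCP -0.1287494932994707 0.00023224887955501303
```

```bash
python3 -m pendant '[[20,[1,0,0],[0,0,0]],[20,[1,0,0],[0,0,0]]]'; python3 -m pendant '[[20,[1,0,0],[0,0,0]],[20,[1,0,0],[0,0,0]]]';python3 -m pendant '[[20,[1,0,0],[0,0,0]],[20,[1,0,0],[0,0,0]]]'
```

```text
time_s: 9.5
tool_pos: [0.5587, -0.0223, 0.0507]
tool_rot: [-90.7, 87.1, -100.8]
force: [0.5, 1.0, -4.3]
grip_width: 0.0336
time_s: 9.67
tool_pos: [0.5588, -0.0223, 0.0505]
tool_rot: [-90.6, 87.0, -100.7]
force: [-2.7, -0.4, 3.5]
grip_width: 0.0335
time_s: 9.83
tool_pos: [0.5588, -0.0223, 0.0505]
tool_rot: [-90.6, 87.0, -100.7]
force: [-4.7, -0.3, 11.2]
grip_width: 0.0333
```

```bash
python3 -m pendant '[[20,[-1,0,0],[0,0,0]],[20,[-2,0,0],[0,0,0]]]'; python3 - <<'E'
from h import *
o,M=st(); print(o["wrist_torque"])
r=optics.read_camera("top"); cv2.imwrite("pics/t6.png",cv2.resize(r["image"][180:300,380:560],None,fx=4,fy=4,interpolation=cv2.INTER_CUBIC))
E
```

```text
time_s: 10.0
tool_pos: [0.5591, -0.0223, 0.0509]
tool_rot: [-89.5, 87.1, -99.6]
force: [0.4, 0.4, -2.7]
grip_width: 0.0335
t 10.0 pos [ 0.5591 -0.0223  0.0509] z-yaw -10.08 x [-0.009 -0.051 -0.999] F [ 0.4  0.4 -2.7] w 0.0335
[ 0.22297827 -0.11179627 -0.04911909]
```

View pics/t6.png

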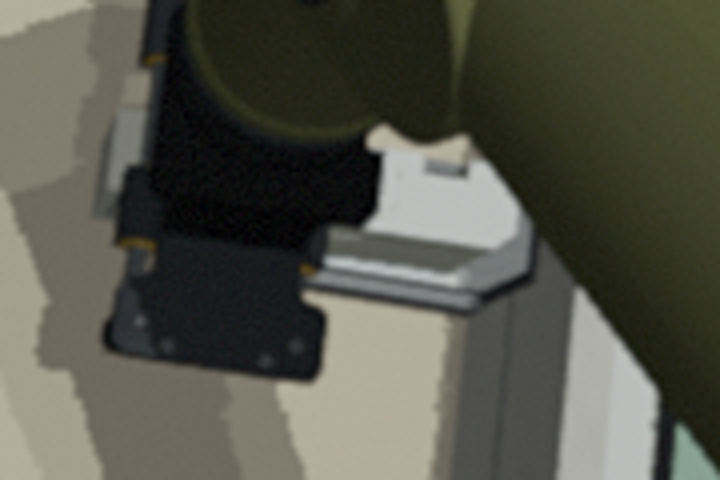

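```bash
cat > ov.py <<'E'
from h import *
import sys
# overlay predicted shelf & cassette outlines onto a camera image
M0=np.array([.5359,-.149]);a=np.radians(-100.1);u=np.array([np.cos(a),np.sin(a)]);j=np.array([-u[1],u[0]])
def W(x,y,z): return np.array([*(M0+x*u+y*j),z])
def proj(r,p):
    C=np.linalg.inv(r["cam_to_world"]); q=C[:3,:3]@p+C[:3,3]; return np.array([r["cx"]+r["fx"]*q[0]/-q[2], r["cy"]-r["fy"]*q[1]/-q[2]])
def overlay(cam,box,k,fn,nose,off=0):
    r=optics.read_camera(cam); x0,y0,x1,y1=box
    I=cv2.resize(r["image"][y0:y1,x0:x1],None,fx=k,fy=k,interpolation=cv2.INTER_CUBIC)
    def L(A,B,c):
        A=((proj(r,W(*A))+.5-[x0,y0])*k-.5).round().astype(int);B=((proj(r,W(*B))+.5-[x0,y0])*k-.5).round().astype(int); cv2.line(I,tuple(A),tuple(B),c,1)
    for s in(-1,1):
        L((-.125,s*.0205,.01),(0,s*.0205,.01),(0,255,0)); L((-.125,s*.0255,.022),(0,s*.0255,.022),(255,255,0)); L((-.125,s*.0305,.022),(0,s*.0305,.022),(255,0,255))
        for z in (.01,.066): L((nose-.16,off+s*.017,z),(nose-.008,off+s*.017,z),(0,0,255))
    for z in (.01,.066): L((nose-.16,off-.017,z),(nose-.16,off+.017,z),(0,0,255)); L((nose,off-.01,z),(nose,off+.01,z),(0,0,255))
    cv2.imwrite(fn,I)
if __name__=="__main__":
    overlay("top",(380,180,560,300),4,"pics/t7.png",-.009); overlay("scene",(90,190,250,340),5,"pics/s7.png",-.009)
E
python3 ov.py
```

```text
(no output)
```

View pics/t7.png

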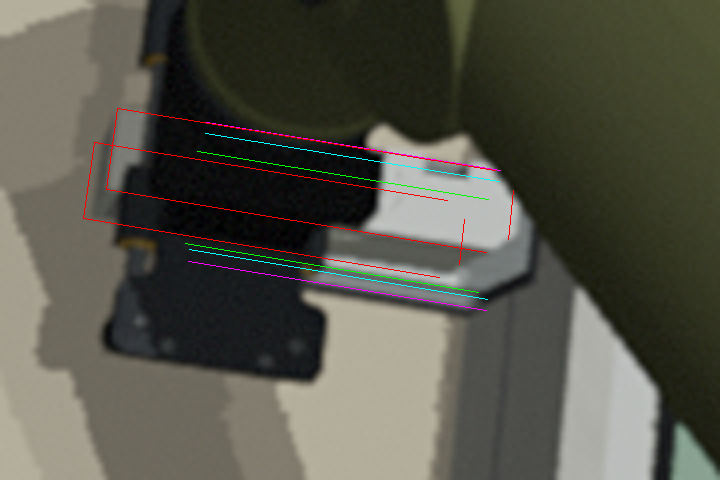

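View pics/s7.png

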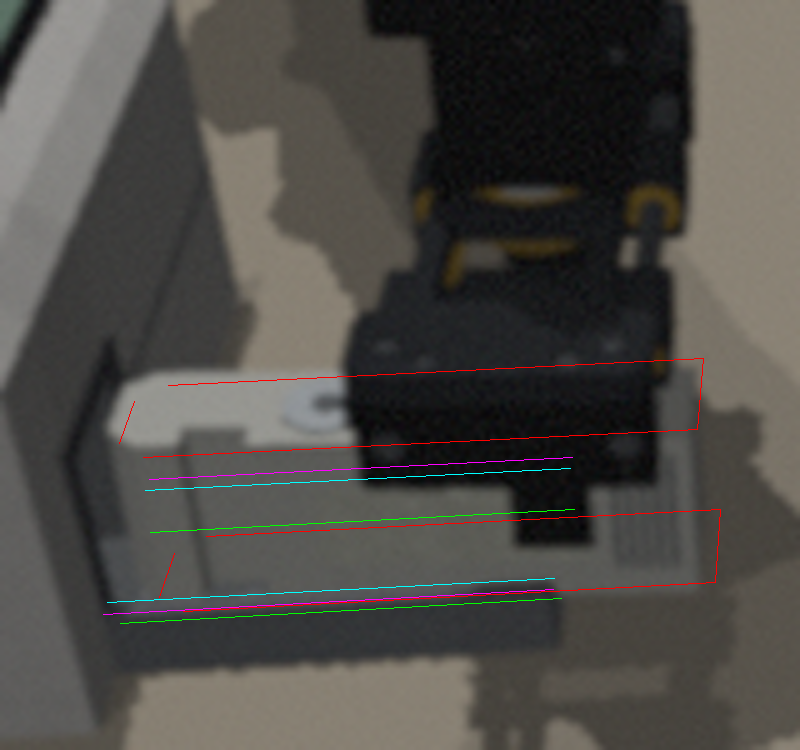

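```bash
cat > meas.py <<'E'
from ov import *
def meas(zlo=.06,zhi=.075):
    r=optics.read_camera("top"); P=cloud(r); I=r["image"].astype(int)
    X=(P[...,:2]-M0)@np.stack([u,j],1)
    ok=(r["range_z"]>0)&(X[...,0]>-.085)&(X[...,0]<.0)&(np.abs(X[...,1])<.03)&(P[...,2]>zlo)&(P[...,2]<zhi)&(I.mean(-1)>100)
    x=X[ok]; z=P[ok][:,2]
    print("n",len(x),"z med",np.median(z),"nose x",np.percentile(x[:,0],99.5))
    A=np.c_[x,np.ones(len(x))]; k=np.linalg.lstsq(A,z,rcond=None)[0]; print("pitch deg (z vs x)",np.degrees(k[0]),"roll",np.degrees(k[1]))
    xs=[];lo=[];hi=[]
    for q in np.arange(-.08,-.01,.004):
        w=x[(x[:,0]>q)&(x[:,0]<q+.004)]
        if len(w)>15: xs.append(q+.002); lo.append(w[:,1].min()); hi.append(w[:,1].max())
    print(np.round(np.c_[xs,lo,hi]*1000,1).tolist())
    k=np.polyfit(xs,lo,1); print("lo edge slope deg",np.degrees(np.arctan(k[0])),"edge y at -.05,-.01",np.polyval(k,[-.05,-.01]))
meas()
E
python3 meas.py
```

```text
n 642 z med 0.07059156692592533 nose x -0.009687415035801911
pitch deg (z vs x) 2.2224130906846256 roll 0.8510666632122371
[[-62.0, -17.3, 16.9], [-58.0, -17.2, 16.6], [-54.0, -17.1, 16.9], [-50.0, -16.9, 17.3], [-46.0, -16.8, 15.8], [-42.0, -17.1, 8.5], [-38.0, -17.0, 8.7], [-34.0, -17.0, 8.7], [-30.0, -16.8, 16.7], [-26.0, -16.8, 16.8], [-22.0, -17.1, 14.9], [-18.0, -17.2, 12.2], [-14.0, -13.0, 7.8], [-10.0, -11.1, 1.9]]
lo edge slope deg 3.927397761820651 edge y at -.05,-.01 [-0.01726886 -0.01452271]
```

The top-camera depth shows the cassette centred and straight (edges at ±17 mm), but its nose is about 2° high. That pitch explains the offset in the overlay, so I'll level it.

```bash
python3 -m pendant '[[20,[-1,0,0],[0,0,0.01]],[20,[-1,0,0],[0,0,0.02]],[20,[-1,0,0],[0,0,0.03]],[20,[-1,0,0],[0,0,0.037]],[20,[-1,0,0],[0,0,0.037]],[20,[-1,0,0],[0,0,0.037]]]'; python3 meas.py; python3 -c "
from h import *
st()"
```

```text
time_s: 10.7
tool_pos: [0.5587, -0.0227, 0.0518]
tool_rot: [-92.0, 89.2, -102.1]
force: [-0.0, 0.2, -3.1]
grip_width: 0.0338
n 571 z med 0.06842781214174998 nose x -0.008529707794978709
pitch deg (z vs x) 0.4182796950306369 roll 1.037724766584272
[[-54.0, -17.0, 16.2], [-50.0, -17.0, 16.3], [-46.0, -17.2, 16.9], [-42.0, -17.8, 9.0], [-38.0, -17.0, 8.0], [-34.0, -17.3, 9.4], [-30.0, -17.2, 12.4], [-26.0, -17.3, 17.0], [-22.0, -17.4, 16.0], [-18.0, -17.3, 17.2], [-14.0, -16.2, 17.5], [-10.0, -12.3, 12.9]]
lo edge slope deg 2.9790501358377925 edge y at -.05,-.01 [-0.01768765 -0.015606  ]
t 10.75 pos [ 0.5588 -0.0224  0.0518] z-yaw -10.1 x [-0.003 -0.014 -1.   ] F [-1.  -0.3 -2.7] w 0.0335
```

```bash
python3 -m pendant '[[20,[0.5,-4,0],[0,0,0]],[20,[1,-8,0],[0,0,0]],[20,[1,-12,0],[0,0,0]],[20,[1,-16,0],[0,0,0]],[20,[1,-20,0],[0,0,0]],[20,[1,-20,0],[0,0,0]]]';  python3 -c "
from h import *
st()"
```

```text
time_s: 11.25
tool_pos: [0.5551, -0.0435, 0.0511]
tool_rot: [-91.9, 89.1, -102.1]
force: [-0.9, -0.5, -2.7]
grip_width: 0.0336
t 11.25 pos [ 0.5551 -0.0435  0.0511] z-yaw -10.18 x [-0.003 -0.015 -1.   ] F [-0.9 -0.5 -2.7] w 0.0336
```

Free of contact. I'll continue to a nose position of about +50 mm.

```bash
python3 -m pendant '[[20,[0,-5,0],[0,0,0]],[20,[0.5,-10,0],[0,0,0]],[20,[0.5,-14,0],[0,0,0]],[20,[0.5,-18,0],[0,0,0]],[20,[0.5,-18,0],[0,0,0]]]'; python3 -m pendant '[[20,[0,-4,0],[0,0,0]],[20,[0.5,-8,0],[0,0,0]],[20,[0.5,-12,0],[0,0,0]],[20,[0.5,-16,0],[0,0,0]],[20,[0.5,-20,0],[0,0,0]],[20,[0.5,-20,0],[0,0,0]]]';python3 - <<'E'
from ov import *
o,M=st(); d=o["tool_pos"][:2]-M0; print("reader frame TCP",d@u,d@j)
overlay("top",(380,180,560,300),4,"pics/t8.png",d@u+.121); overlay("scene",(70,190,250,340),4,"pics/s8.png",d@u+.121)
E
```

```text
time_s: 11.67
tool_pos: [0.5522, -0.0609, 0.0512]
tool_rot: [-90.4, 89.1, -100.6]
force: [0.3, -2.1, 1.0]
grip_width: 0.0336
time_s: 12.17
tool_pos: [0.5488, -0.0805, 0.051]
tool_rot: [-89.6, 89.1, -99.7]
force: [0.2, 0.4, 3.3]
grip_width: 0.0336
t 12.17 pos [ 0.5488 -0.0805  0.051 ] z-yaw -10.15 x [-0.003 -0.015 -1.   ] F [0.2 0.4 3.3] w 0.0336
reader frame TCP -0.06973411213050883 0.0006984516752431514
```

View pics/s8.png

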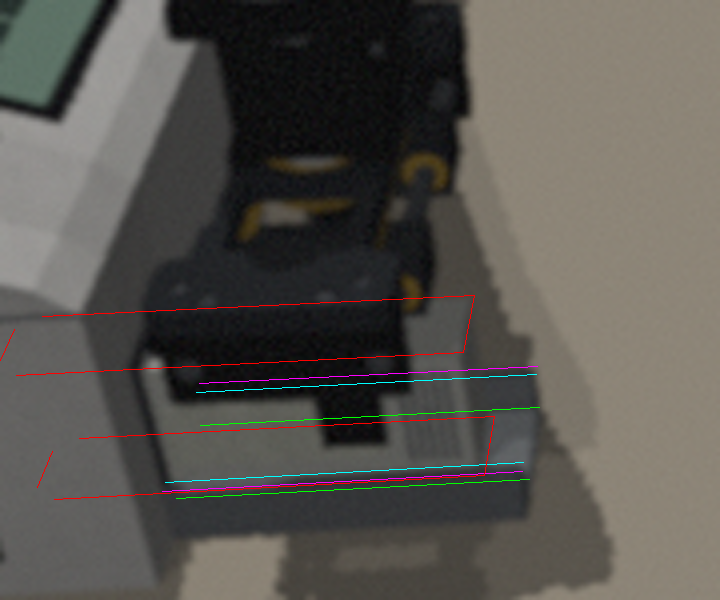

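```bash
python3 -m pendant '[[60,[0,0,0],[0,0,0]],[60,[0,0,0],[0,0,0]],[60,[0,0,0],[0,0,0]],[60,[0,0,0],[0,0,0]],[60,[0,0,0],[0,0,0]]]' 20;  python3 -m pendant '[[60,[-10,0,0],[0,0,0.005]],[60,[-30,0,0],[0,0,0.01]],[60,[-55,0,0],[0,0,0.014]],[20,[-75,15,0],[0,0,0.014]],[10,[-75,40,0],[0,0,0.014]],[0,[-75,65,0],[0,0,0.014]],[0,[-75,72,0],[0,0,0.014]],[0,[-75,72,0],[0,0,0.014]]]'; python3 wr.py 9; python3 - <<'E'
from ov import *
o,M=st(); d=o["tool_pos"][:2]-M0; print("reader frame TCP",d@u,d@j)
D=np.load("w9.npz");P=D["P"]
ok=(P[...,2]>.055)&(P[...,2]<.075); X=(P[...,:2]-M0)@np.stack([u,j],1); ok&=(np.abs(X[...,1])<.04)&(X[...,0]<-.005)&(X[...,0]>-.15)&(D["rng"]>0); x=X[ok]; print(len(x),np.percentile(x[:,0],[.5,2,50,99]),np.percentile(x[:,1],[1,50,99]),np.median(P[ok][:,2]))
plan([*(M0-.14*u),.10],-10.1)
E
```

```text
time_s: 12.68
tool_pos: [0.5485, -0.0794, 0.0506]
tool_rot: [-92.7, 89.2, -102.7]
force: [-0.0, 0.1, 0.5]
grip_width: 0.0566
time_s: 13.35
tool_pos: [0.5617, -0.0045, 0.1255]
tool_rot: [58.0, 90.0, 48.2]
force: [-0.6, -0.4, 0.2]
grip_width: 0.034
t 13.35 pos [ 0.5617 -0.0045  0.1255] z-yaw -9.81 x [ 0.001  0.001 -1.   ] F [-0.6 -0.4  0.2] w 0.034
t 13.4 pos [ 0.5614 -0.0069  0.125 ] z-yaw -9.95 x [-0.    -0.001 -1.   ] F [-1.  -0.7  0.5] w 0.0308
reader frame TCP -0.14439434883966754 0.00022647298707407113
1911 [-0.10201694 -0.10161155 -0.09144869 -0.08092839] [-0.01604423  0.00085114  0.01738924] 0.06655399569041498
shift [25.  -4.4 -0.2] turn [ 0.0026 -0.0002  0.0008] deg 0.15514885649483182
```

View pics/w9.png

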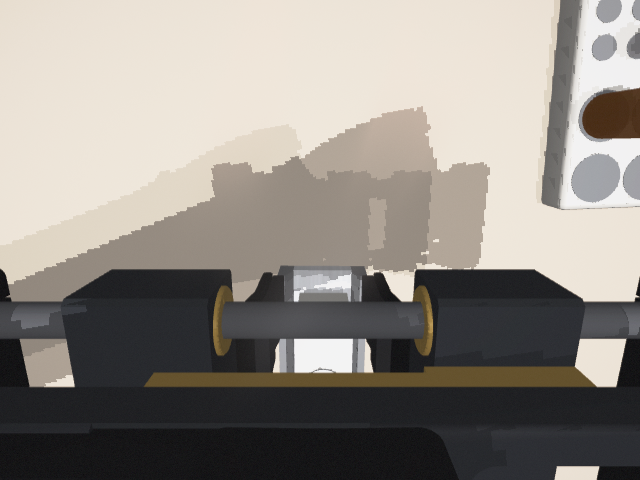

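```bash
python3 -m pendant '[[0,[15,0,0],[0,0,0]],[0,[30,0,0],[0,0,0]],[0,[45,0,0],[0,0,0]],[0,[60,0,0],[0,0,0]],[0,[72,0,0],[0,0,0]],[0,[77,0,0],[0,0,0]],[0,[77,0,0],[0,0,0]],[0,[77,0,0],[0,0,0]]]'; python3 - <<'E'
from ov import *
o,M=st(); d=o["tool_pos"][:2]-M0; print("reader frame TCP",d@u,d@j)
overlay("scene",(70,190,250,340),4,"pics/s10.png",.051)
E
```

```text
time_s: 14.07
tool_pos: [0.5616, -0.0081, 0.0479]
tool_rot: [-121.0, 90.0, -131.2]
force: [-0.2, 0.1, 0.3]
grip_width: 0.0006
t 14.07 pos [ 0.5616 -0.0081  0.0479] z-yaw -10.12 x [-0. -0. -1.] F [-0.2  0.1  0.3] w 0.0006
reader frame TCP -0.14327471322453816 0.0006043586284609908
```

View pics/s10.png

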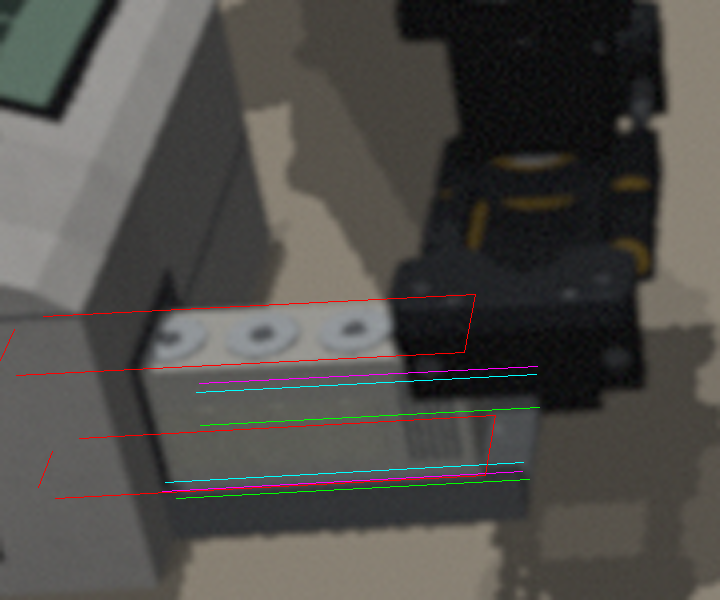

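```bash
cat > s.py <<'E'
from ov import *
o=telemetry.get_obs(); d=o["tool_pos"][:2]-M0; f=o["force"]; print("t %.2f TCP u=%.1f j=%.1f z=%.1f | push %.1f lat %.1f Fz %.1f"%(o["time_s"],d@u*1000,d@j*1000,o["tool_pos"][2]*1000,-f[:2]@u,f[:2]@j,f[2]))
E
python3 -m pendant '[[0,[0,-4,0],[0,0,0]],[0,[0,-8,0],[0,0,0]],[0,[0,-12,0],[0,0,0]],[0,[0,-16,0],[0,0,0]],[0,[0,-18,0],[0,0,0]],[0,[0,-20,0],[0,0,0]],[0,[0,-22,0],[0,0,0]]]' >/dev/null; python3 s.py
python3 -m pendant '[[0,[0,-2,0],[0,0,0]],[0,[0,-4,0],[0,0,0]]]' >/dev/null; python3 s.py
python3 -m pendant '[[0,[0,-2,0],[0,0,0]],[0,[0,-4,0],[0,0,0]]]' >/dev/null; python3 s.py
python3 -m pendant '[[0,[0,-2,0],[0,0,0]],[0,[0,-4,0],[0,0,0]]]' >/dev/null; python3 s.py
```

```text
t 14.70 TCP u=-121.6 j=0.4 z=47.7 | push -0.2 lat -0.6 Fz -0.3
t 14.87 TCP u=-118.3 j=0.3 z=47.7 | push 1.5 lat -0.1 Fz -0.0
t 15.03 TCP u=-114.3 j=0.3 z=47.7 | push 1.6 lat 0.6 Fz -0.0
t 15.20 TCP u=-109.9 j=0.4 z=47.7 | push 0.6 lat -0.1 Fz 0.7
```

```bash

python3 -m pendant '[[0,[0,-1,0],[0,0,0]],[0,[0,-2,0],[0,0,0]]]' >/dev/null; python3 s.py
python3 -m pendant '[[0,[0,-1,0],[0,0,0]],[0,[0,-2,0],[0,0,0]]]' >/dev/null; python3 s.py
python3 -m pendant '[[0,[0,-1,0],[0,0,0]],[0,[0,-2,0],[0,0,0]]]' >/dev/null; python3 s.py
python3 -m pendant '[[0,[0,-1,0],[0,0,0]],[0,[0,-2,0],[0,0,0]]]' >/dev/null; python3 s.py
python3 -m pendant '[[0,[0,-1,0],[0,0,0]],[0,[0,-2,0],[0,0,0]]]' >/dev/null; python3 s.py
python3 -m pendant '[[0,[0,-1,0],[0,0,0]],[0,[0,-2,0],[0,0,0]]]' >/dev/null; python3 s.py
```

```text
t 15.37 TCP u=-107.7 j=0.4 z=47.7 | push 0.7 lat -0.0 Fz 0.3
t 15.53 TCP u=-105.8 j=0.4 z=47.7 | push 2.4 lat 0.7 Fz -0.7
t 15.70 TCP u=-103.8 j=0.4 z=47.7 | push 2.1 lat -0.6 Fz 0.4
t 15.87 TCP u=-101.7 j=0.4 z=47.7 | push 1.4 lat -0.2 Fz -0.0
t 16.03 TCP u=-99.7 j=0.4 z=47.7 | push 1.1 lat -0.4 Fz 0.8
t 16.20 TCP u=-97.7 j=0.4 z=47.7 | push 2.5 lat -0.0 Fz 0.5
```

```bash

for i in 1; do python3 -m pendant '[[0,[0,-1,0],[0,0,0]],[0,[0,-2,0],[0,0,0]]]' >/dev/null; python3 s.py; done
python3 -m pendant '[[0,[0,-1,0],[0,0,0]],[0,[0,-2,0],[0,0,0]]]' >/dev/null; python3 s.py
python3 -m pendant '[[0,[0,-1,0],[0,0,0]],[0,[0,-2,0],[0,0,0]]]' >/dev/null; python3 s.py
python3 -m pendant '[[0,[0,-1,0],[0,0,0]],[0,[0,-2,0],[0,0,0]]]' >/dev/null; python3 s.py
python3 -m pendant '[[0,[0,-1,0],[0,0,0]],[0,[0,-2,0],[0,0,0]]]' >/dev/null; python3 s.py
python3 -m pendant '[[0,[0,-1,0],[0,0,0]],[0,[0,-2,0],[0,0,0]]]' >/dev/null; python3 s.py
```

```text
t 16.37 TCP u=-95.7 j=0.4 z=47.7 | push 1.8 lat -0.7 Fz -0.3
t 16.53 TCP u=-93.7 j=0.4 z=47.7 | push 2.7 lat -0.3 Fz -0.4
t 16.70 TCP u=-91.7 j=0.4 z=47.7 | push 2.4 lat -0.1 Fz -0.1
t 16.87 TCP u=-89.7 j=0.4 z=47.7 | push 1.4 lat -0.4 Fz -0.5
t 17.03 TCP u=-87.8 j=0.3 z=47.7 | push 2.0 lat 0.2 Fz 0.4
t 17.20 TCP u=-86.2 j=0.3 z=47.7 | push 2.2 lat -0.3 Fz 0.2
```

```bash

python3 -m pendant '[[0,[0,-1,0],[0,0,0]],[0,[0,-2,0],[0,0,0]]]' >/dev/null; python3 s.py
python3 -m pendant '[[0,[0,-1,0],[0,0,0]],[0,[0,-2,0],[0,0,0]]]' >/dev/null; python3 s.py
python3 -m pendant '[[0,[0,-1,0],[0,0,0]],[0,[0,-2,0],[0,0,0]]]' >/dev/null; python3 s.py
python3 -m pendant '[[0,[0,-1,0],[0,0,0]],[0,[0,-2,0],[0,0,0]]]' >/dev/null; python3 s.py
```

```text
t 17.37 TCP u=-84.7 j=0.3 z=47.7 | push 5.3 lat -0.4 Fz -0.3
t 17.53 TCP u=-83.7 j=0.1 z=47.7 | push 6.3 lat -1.0 Fz 0.4
t 17.70 TCP u=-82.3 j=0.0 z=47.7 | push 8.5 lat -1.0 Fz 0.5
t 17.87 TCP u=-80.8 j=-0.0 z=47.8 | push 7.6 lat -0.4 Fz 0.4
```

```bash

python3 -m pendant '[[0,[0,-1,0],[0,0,0]],[0,[0,-2,0],[0,0,0]]]' >/dev/null; python3 s.py
python3 -m pendant '[[0,[0,-1,0],[0,0,0]],[0,[0,-2,0],[0,0,0]]]' >/dev/null; python3 s.py
python3 -m pendant '[[0,[0,-1,0],[0,0,0]],[0,[0,-2,0],[0,0,0]]]' >/dev/null; python3 s.py
python3 -m pendant '[[0,[0,-1,0],[0,0,0]],[0,[0,-2,0],[0,0,0]]]' >/dev/null; python3 s.py
python3 -m pendant '[[0,[0,-1,0],[0,0,0]],[0,[0,-1.5,0],[0,0,0]]]' >/dev/null; python3 s.py
```

```text
t 18.03 TCP u=-77.1 j=0.2 z=47.7 | push 4.6 lat -0.6 Fz 1.3
t 18.20 TCP u=-74.2 j=0.3 z=47.7 | push 4.1 lat 0.1 Fz 0.6
t 18.37 TCP u=-72.4 j=0.3 z=47.7 | push 6.8 lat -0.5 Fz 0.2
t 18.53 TCP u=-71.1 j=0.2 z=47.7 | push 6.6 lat 0.2 Fz -0.9
t 18.70 TCP u=-69.7 j=0.2 z=47.7 | push 6.6 lat -0.1 Fz 0.3
```

```bash

python3 -m pendant '[[0,[0,-0.5,0],[0,0,0]],[0,[0,-1,0],[0,0,0]]]' >/dev/null; python3 s.py
python3 -m pendant '[[0,[0,-0.5,0],[0,0,0]],[0,[0,-1,0],[0,0,0]]]' >/dev/null; python3 s.py
python3 -m pendant '[[0,[0,-0.5,0],[0,0,0]],[0,[0,-1,0],[0,0,0]]]' >/dev/null; python3 s.py
python3 -m pendant '[[0,[0,-0.5,0],[0,0,0]],[0,[0,-1,0],[0,0,0]]]' >/dev/null; python3 s.py
```

```text
t 18.87 TCP u=-68.9 j=0.2 z=47.7 | push 8.0 lat -0.6 Fz -0.0
t 19.03 TCP u=-68.0 j=0.2 z=47.7 | push 7.9 lat -0.6 Fz -0.5
t 19.20 TCP u=-67.2 j=0.1 z=47.7 | push 7.5 lat -0.6 Fz 0.4
t 19.37 TCP u=-66.3 j=0.1 z=47.7 | push 8.0 lat -0.6 Fz 0.2
```

```bash

python3 -m pendant '[[0,[0,-0.5,0],[0,0,0]],[0,[0,-1,0],[0,0,0]]]' >/dev/null; python3 s.py
python3 -m pendant '[[0,[0,-0.5,0],[0,0,0]],[0,[0,-1,0],[0,0,0]]]' >/dev/null; python3 s.py
python3 -m pendant '[[0,[0,-0.5,0],[0,0,0]],[0,[0,-1,0],[0,0,0]]]' >/dev/null; python3 s.py
```

```text
t 19.53 TCP u=-65.4 j=0.1 z=47.7 | push 8.5 lat -0.8 Fz 0.9
t 19.70 TCP u=-63.5 j=0.3 z=47.7 | push 6.2 lat -0.5 Fz 0.3
t 19.87 TCP u=-62.2 j=0.3 z=47.7 | push 6.4 lat -0.9 Fz 1.0
```

```bash

python3 -m pendant '[[0,[0,0,0],[0,0,0]],[0,[0,0,0],[0,0,0]]]' >/dev/null; python3 s.py
python3 -m pendant '[[0,[0,-0.4,0],[0,0,0]],[0,[0,-0.5,0],[0,0,0]]]' >/dev/null; python3 s.py
python3 -c "
from h import *
r=optics.read_camera('scene');i=r['image'][280:350,0:140];o=cv2.imread('pics/scene0.png')[280:350,0:140]
cv2.imwrite('pics/tab.png',cv2.resize(np.vstack([o,i]),None,fx=4,fy=4,interpolation=cv2.INTER_CUBIC))"
```

```text
t 20.03 TCP u=-62.1 j=0.3 z=47.7 | push 6.3 lat -0.4 Fz -0.7
t 20.20 TCP u=-61.7 j=0.3 z=47.7 | push 5.7 lat -0.3 Fz -0.0
```

View pics/tab.png

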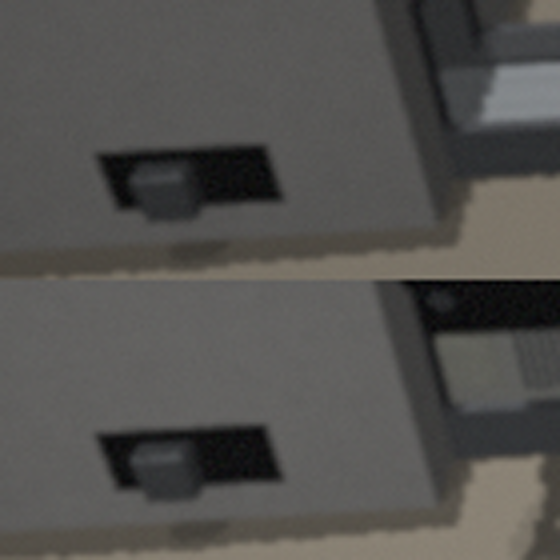

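```bash

python3 -m pendant '[[0,[0,0.5,0],[0,0,0]],[0,[0,1,0],[0,0,0]]]' >/dev/null; python3 s.py
python3 -m pendant '[[0,[0,0.5,0],[0,0,0]],[0,[0,1,0],[0,0,0]]]' >/dev/null; python3 s.py
python3 -m pendant '[[0,[0,0.5,0],[0,0,0]],[0,[0,1,0],[0,0,0]]]' >/dev/null; python3 s.py
python3 -m pendant '[[0,[0,1,0],[0,0,0]],[0,[0,2,0],[0,0,0]]]' >/dev/null; python3 s.py
python3 -m pendant '[[0,[0,2,0],[0,0,0]],[0,[0,4,0],[0,0,0]]]' >/dev/null; python3 s.py
```

```text
t 20.42 TCP u=-61.8 j=0.3 z=47.7 | push 3.8 lat -1.1 Fz 1.0
t 20.58 TCP u=-61.8 j=0.3 z=47.6 | push 1.6 lat -0.5 Fz 0.1
t 20.75 TCP u=-62.8 j=0.5 z=47.7 | push 1.5 lat -1.2 Fz -0.4
t 20.92 TCP u=-65.2 j=0.5 z=47.7 | push 0.8 lat 0.1 Fz 0.6
t 21.08 TCP u=-69.2 j=0.4 z=47.6 | push -0.3 lat 0.3 Fz 0.7
```

```bash

python3 -m pendant '[[0,[0,20,0],[0,0,0]],[0,[0,45,0],[0,0,0]],[0,[0,70,0],[0,0,0]],[0,[-30,90,0],[0,0,0]],[0,[-70,110,0],[0,0,0]],[0,[-110,130,0],[0,0,0]],[0,[-150,130,0],[0,0,0]],[0,[-180,130,0],[0,0,0]],[0,[-180,130,0],[0,0,0]]]'; python3 wr.py 11; python3 s.py; python3 - <<'E'
from ov import *
D=np.load("w11.npz")
def tail(P,rng,n):
    X=(P[...,:2]-M0)@np.stack([u,j],1); ok=(rng>0)&(P[...,2]>.062)&(P[...,2]<.072)&(np.abs(X[...,1])<.03)&(X[...,0]<-.008)&(X[...,0]>-.13); x=X[ok]
    if len(x)>10: print(n,len(x),"tail",np.percentile(x[:,0],[.5,2]),"y",np.percentile(x[:,1],[1,50,99]),"z",np.median(P[ok][:,2]))
tail(D["P"],D["rng"],"w")
r=optics.read_camera("top"); tail(cloud(r),r["range_z"],"top"); cv2.imwrite("pics/t12.png",cv2.resize(r["image"][180:300,380:560],None,fx=4,fy=4))
r=optics.read_camera("scene"); tail(cloud(r),r["range_z"],"scene"); i=r['image'][280:350,0:140];o=cv2.imread('pics/scene0.png')[280:350,0:140]
cv2.imwrite('pics/tab2.png',cv2.resize(np.vstack([o,i]),None,fx=4,fy=4,interpolation=cv2.INTER_CUBIC)); cv2.imwrite("pics/s12.png",r["image"])
E
```

```text
time_s: 21.83
tool_pos: [0.5752, 0.0495, 0.2354]
tool_rot: [5.1, 89.3, -4.9]
force: [1.8, 0.0, -0.7]
grip_width: 0.0006
t 21.83 pos [0.5752 0.0495 0.2354] z-yaw -10.01 x [ 0.012 -0.001 -1.   ] F [ 1.8  0.  -0.7] w 0.0006
t 21.88 TCP u=-201.1 j=2.7 z=231.9 | push 0.1 lat 0.3 Fz -0.7
top 639 tail [-0.05469953 -0.05422326] y [-0.01712062 -0.00049227  0.01684241] z 0.06642524784597204
scene 520 tail [-0.05199992 -0.05162754] y [-0.01650455  0.00325123  0.01898324] z 0.06519678942300794
```

View pics/s12.png

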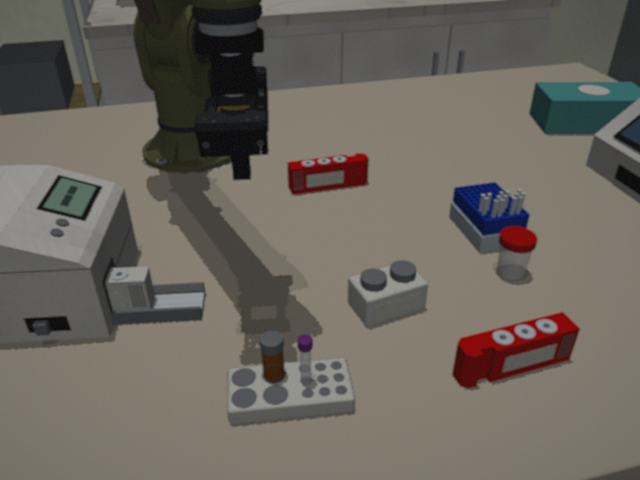

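View pics/tab2.png

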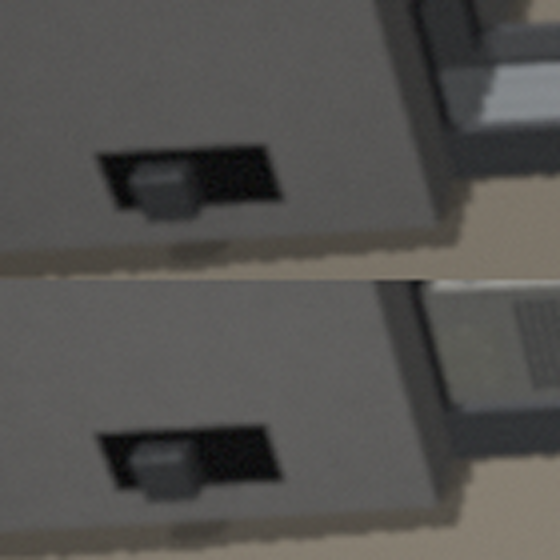

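View pics/t12.png

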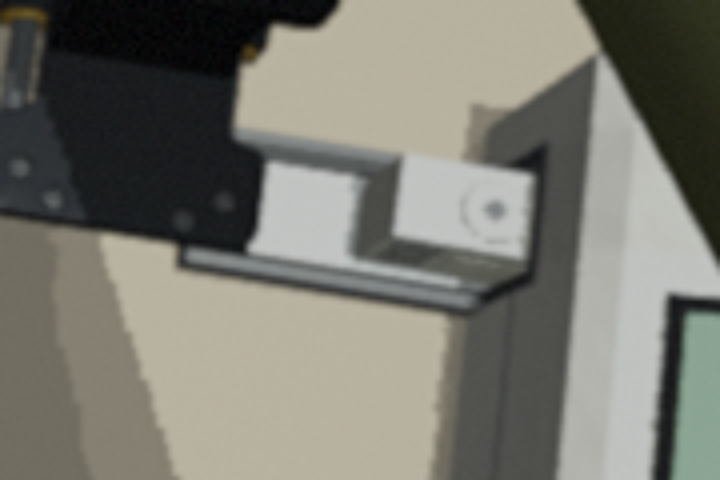

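```bash
python3 - <<'E'
from h import *
r=optics.read_camera("scene"); a=cv2.imread("pics/scene0.png"); b=r["image"]
g=lambda i,s:cv2.cvtColor(i,cv2.COLOR_BGR2GRAY)[s].astype(np.float32)
T=g(a,(slice(316,336),slice(30,54)))
def best(img,y0,x0,h,w):
    S=g(img,(slice(y0-5,y0+h+5),slice(x0-5,x0+w+5))); t=g(a,(slice(y0,y0+h),slice(x0,x0+w)))
    S=cv2.resize(S,None,fx=8,fy=8,interpolation=cv2.INTER_CUBIC); t=cv2.resize(t,None,fx=8,fy=8,interpolation=cv2.INTER_CUBIC)
    m=cv2.matchTemplate(S,t,cv2.TM_CCOEFF_NORMED); _,v,_,p=cv2.minMaxLoc(m); return v,(p[0]/8-5,p[1]/8-5)
print("tab",best(b,318,32,17,19)); print("ref screen",best(b,175,38,45,65))
# expected motion for 3 mm along reader +y
from ov import proj,W
print(proj(r,W(.1,.06,.03))-proj(r,W(.1,.057,.03)))
st()
E
```

```text
tab (0.9858574867248535, (0.0, 0.0))
ref screen (0.9988716840744019, (0.0, 0.0))
[-0.76547979  1.5122033 ]
t 22.03 pos [0.5706 0.0471 0.2264] z-yaw -10.12 x [-0.002 -0.001 -1.   ] F [ 0.1 -0.7 -0.1] w 0.0003
```

```bash
python3 -c "
from cell import env
print(env.sign_off())"
```

```text
the job is handed in; nothing more can be done
None
```

I loaded the white cassette into the analyser, and by every check I could make it is latched. I handed the job in at about 22 s; `sign_off` gives no verdict.

**What I did:** I gripped the cassette near its tail, levelled it, stood it on the shelf and slid it in until the nose was about 50 mm past the mouth. Then I let go, pushed the tail with closed fingers in steps of about 0.5–1 mm, and backed off clear.

**By feel:**
- **Catch met:** the nose met the catch about 85 mm past the mouth, with a peak push of about 8.5 N.
- **Click:** about 21 mm later the cassette jumped forward and the push dropped to about 6 N.
- **Buffer:** there was no sharp rise in force, so I saw no sign of pressing on it.
- **Held:** on backing off, the cassette followed about 3 mm and then stayed put.

**Last checks:**
- **Catch:** the thumb tab is exactly where it was at rest (0.0 pixels of movement; 3 mm of catch travel would show as about 1.7).
- **Position:** the top camera puts the cassette within 1 mm of the middle line, on the bay floor, with its centre about 25 mm past the mouth.
- **Surroundings:** the robot is clear, and the other things look undisturbed in the picture.

**What disagreed or was not checked:**
- **Grip slip:** the cassette drooped about 2–3° in the grip. My correction then left the nose about 2° high, which I fixed before it entered the mouth.
- **Shelf touch:** while lowering it I pressed the shelf briefly with about 14 N.
- **Scene camera:** it reads the cassette about 2–3 mm off from the top camera, about what the calibration allows.
- **Ejector:** I could not see it directly.

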